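# Start the soaking of drilled concrete cores

## Robot

A 7-joint arm with a two-finger parallel gripper is mounted at the origin on the work surface. World frame = base frame: x ahead of the robot, y to its left, z up, the work surface at z = 0. Lengths are in m, angles in rad, forces in N, time in s.
With the tool pointing down it reaches from about 0.4 to 0.85 m from the base axis. Payload 10.4 kg.
Tool frame: the origin (TCP) lies at the very end of the fingers, on their centre line; the grasp point (between the pads) lies pinch_z behind it (pinch_z is the distance from the TCP to the grasp point, in m); z points along the fingers, y is the direction in which the jaws open and shut (so a half turn about z gives the same grasp; the last joint's range is limited). The gripper opens to 87 mm and grips with 3 to 60 N. Pads are 19 mm wide; open, the fingers measure 117 mm over their backs; the gripper's body (75 mm by 190 mm) begins 51 mm behind the grasp point.
Start: joints at [-1.273, 0.332, -0.065, 1.46, 0.022, 1.35, -0.088], TCP at [0.197, 0.593, 0.223] pointing down, gripper open.
Joint ranges: [-2.6, 2.6], [-0.5, 2.12], [-1.47, 1.34], [0.16, 2.42], [-1.27, 4.41], [0.06, 2.06], [-2.6, 2.6]. Speed limits (rad/s): [2.22, 2.22, 2.79, 2.79, 3.14, 3.14, 3.14].

## Interface

Orientations are given as a unit quaternion [w, x, y, z].
In Python, from bench import read_state, camera, hand_in, search_frame, pinch_z gives the robot as it stands.
- The arm moves only by the tool move_arm, never from a script. Its argument "targets" is one flat list of numbers, 6 for each row, row after row: the shift along the tool's x, y, z in cm, then the turn, a rotation vector about the tool's x, y, z in degrees. In form: [dx, dy, dz, wx, wy, wz, dx, dy, dz, wx, wy, wz, ...]. A call has exactly 8 rows; each row shifts and turns the commanded pose from where the row before left it, along the tool's axes as they then stand; what a row does not reach is not made up. A row lasts 1/12 s, in which the tool goes at most 41.7 mm and 7.16 degrees, less where a joint would pass 70% of its speed; a pose out of reach is approached as far as the arm can. A call with a gripper value outside its range is refused whole. "jaw" is the opening, from 0 (shut) to 1 (fully open), set as the call begins (left out, the last holds). The fingers move at their own pace and stop on an object; "force" is the grip in N (left out, the last holds). Time passes only in rows, so rows that do not move let the fingers close, or fill a call up. It gives the time, the measured TCP pose, the force and the opening at its end, in the units of the state.
- read_state(): the state, without advancing time (a new reading comes with each control period).
- camera(name): name is "scene" or "side" or "wrist"; returns a dict with "frame" (400x640x3 uint8, blue, green, red), "z_map" (400x640 float32, m along the optical axis (not along the pixel's ray), 0 where there is no reading), "intrinsics" (3x3 intrinsics, pixels), "R" (3x3) and "t" (3): a world point X has camera coordinates R X + t. Camera axes: x right, y down, z forward; pixel columns grow to the right and rows downward; lengths in m; the calibration is good to about 2 mm. A picture is of the moment at which its call begins.
- hand_in(): hands the job in, once; it reports no verdict.
Trained networks look in a picture, given as the dict that the camera call returned (one of the last four; its "shot" number tells which), for a name from the list of things; names that differ only in an ending like _2 or _b are one class to them, and where a whole thing is asked for, a point or a joint stands for the part that bears it (a point fixed in the world has none). Each returns a list of dicts, best first, with "p" (0 to 1); they miss things now and then, are a little off and sometimes report something else, mostly with a low value. They report only what shows in the picture. A call takes as long as a camera call. They do not tell look-alikes from the thing itself.
- search_frame(picture, target): "box" ([left, top, width, height] as shares, 0 to 1, of the picture: columns of its width, rows of its height, round what is visible of it).
The state is a dict: "t": time; "qpos": joint angles; "joint_velocities": joint speeds; "joint_torque": joint torques, N m; "ee_pos": TCP position; "eef_rot": TCP orientation; "force": force on the tool from outside, world axes, zero at the start; "wrist_torque": the same for the moment, N m; "finger_gap": opening from 0.0 (shut) to 1.0 (fully open).
Only numpy, scipy, OpenCV 4.12 (cv2) and the standard library are available. Lean on these libraries where they do the work, as an engineer would, in place of code of your own. Each camera call takes 0.05 s, during which the arm holds its last target.

## Task

Get the small concrete cores soaking: close the drain cock on the end of the pan all the way, stand every small core upright and flat in the pan, clear of one another, and set the timer by pushing its sprung knob down, turning it clockwise to the mark with three dots and letting it spring back up. When all that is done, and not before, open the water feed valve by its lever to 60 degrees, leave the big core, the wash bottle and the hammer alone, and check at the end that the cores still stand as they should.

Things in the scene. Friction and masses are not known exactly. Their poses are not given: they have to be found in the camera images.
- core1: drilled concrete core, grey speckled cylinder standing on end, 56 mm diameter, 50 mm tall, 0.28 kg; origin at the centre of its underside, z up its axis. May be absent.
- core2: drilled concrete core, grey speckled cylinder standing on end, 56 mm diameter, 50 mm tall, 0.28 kg; origin at the centre of its underside, z up its axis. May be absent.
- core3: drilled concrete core, grey speckled cylinder standing on end, 56 mm diameter, 50 mm tall, 0.28 kg; origin at the centre of its underside, z up its axis. May be absent.
- core4: drilled concrete core, grey speckled cylinder standing on end, 56 mm diameter, 50 mm tall, 0.28 kg; origin at the centre of its underside, z up its axis. May be absent.
- core5: drilled concrete core, grey speckled cylinder standing on end, 56 mm diameter, 50 mm tall, 0.28 kg; origin at the centre of its underside, z up its axis. May be absent.
- pan: fixed low stainless pan, outside 170 mm along its x, 330 mm along its y, 25 mm high, walls and floor 5 mm thick (inner floor at z = 0.005 in its frame); origin under its centre. The drain cock is fixed outside the middle of its -y end wall, axis at x = 0, y = -0.215 in the pan's frame.
- drain (a joint): opening of the drain cock in rad: 0 closed (end stop; T-handle crosswise to the drain pipe, along the pan's x), 1.571 fully open (handle along the pan's y). Opening turns the handle anticlockwise seen from above, closing turns it clockwise. Stiff: stays where it is left.
- drain_grip (a point): point on the vertical axis of the drain cock's dark steel T-handle, at grip height, 74 mm above the bench; the handle is a bar 72 mm long (its own x, turning with it), 14 mm thick (y), 26 mm high (10 mm above this point, 16 mm below), on a stem of 22 mm diameter over a 36 mm wide brass valve block whose top is 14 mm below the bar.
- selector (a joint): turn of the timer knob in rad, growing clockwise seen from above: 0 at the stop mark (a dash), then a notch each 0.436 rad (25 degrees): 0.436 one dot, 0.873 two dots, 1.309 three dots, 1.745 four dots. Locked in its notch while up; free to turn only while pushed down 9 mm or more; let go between notches it stays down.
- selector_press (a joint): how far the timer knob is pushed down, in m: 0 up, 0.011 fully down. The spring takes 3.5 N to start and 11 N to hold fully down.
- selector_grip (a point): point on the timer knob's vertical axis, 106 mm above the bench when up; turns and sinks with it. Black bar grip 56 mm long (its y; end with the white line, +y, is the pointer), 14 mm thick (x), from 23 mm below this point to 11 mm above, on a skirt of 60 mm diameter (top 23 mm below this point), in the middle of a fixed cream box 130 x 130 x 60 mm that carries the dots.
- feed (a joint): opening of the water feed ball valve in rad: 0 closed, 1.571 (90 degrees) fully open, opening clockwise seen from above; stiff, it stays where it is left. A disc under the lever has black marks at 0, 30, 60 and 90 degrees. Wanted: 60 degrees = 1.047 rad.
- feed_grip (a point): point to grip on the steel lever of the feed valve, 72 mm out from its vertical axis, 103 mm above the bench; turns with the lever. The lever runs along its own y, 14 mm thick (x), 22 mm high (11 mm above and below this point), its end 104 mm from the axis. The valve stands on a fixed standpipe.
- feed_axis (a point): point on the vertical axis of the feed valve, at the height of feed_grip; its y points out along the lever. The mark disc of 96 mm diameter lies 17 mm below it.
- big_core: bystander: large concrete core, 100 mm diameter, 60 mm tall, origin at the centre of its underside. Not to be moved.
- wash_bottle: bystander: yellow plastic bottle, 70 mm diameter, 170 mm tall, origin at the centre of its underside. Not to be moved.
- mallet: bystander: hammer with a wooden handle, 260 mm long, lying on the bench. Not to be moved.
Not all that is in view belongs to the job. Leave any purple look-alike of the part that bears selector alone. Leave any green or red look-alike of the core1 alone.

How it is judged:
On the way, in this order (a step that is already met when the one before it is completed fails the run):
1. drain closed, every small core standing in the pan clear of the others, timer knob up at three dots (value of joint drain below 0.1 rad and z of each of core1, core2, core3, core4, core5 in the frame of pan below 0.011 m and angle between each of core1, core2, core3, core4, core5's own z axis and vertical below 0.1 rad and linear speed of each of core1, core2, core3, core4, core5 below 0.03 m/s and x of core1 in the frame of pan between -0.07 and 0.07 m and y of core1 in the frame of pan between -0.15 and 0.15 m and x of core2 in the frame of pan between -0.07 and 0.07 m and y of core2 in the frame of pan between -0.15 and 0.15 m and x of core3 in the frame of pan between -0.07 and 0.07 m and y of core3 in the frame of pan between -0.15 and 0.15 m and x of core4 in the frame of pan between -0.07 and 0.07 m and y of core4 in the frame of pan between -0.15 and 0.15 m and x of core5 in the frame of pan between -0.07 and 0.07 m and y of core5 in the frame of pan between -0.15 and 0.15 m and horizontal distance between core1 and core2 above 0.0575 m and horizontal distance between each of core1, core2 and core3 above 0.0575 m and horizontal distance between each of core1, core2, core3 and core4 above 0.0575 m and horizontal distance between each of core1, core2, core3, core4 and core5 above 0.0575 m and value of joint selector between 1.189 and 1.429 rad and value of joint selector_press below 0.003 m), for 0.2 s.
2. then the feed valve opened to 60 degrees (value of joint feed between 0.942 and 1.152 rad), for 0.2 s.
At the end, for the whole second after the job is handed in: drain closed (under 0.1 rad); every small core present flat on the pan floor, upright within 0.1 rad, at rest, centres 57.5 mm or more apart; timer knob at three dots (1.309 +- 0.12 rad) and up (under 3 mm down); feed valve at 0.942 to 1.152 rad and still (all of step 1 and all of step 2 and velocity of joint feed between -0.05 and 0.05 rad/s); the robot touches nothing.
It fails at once if the big core, the wash bottle or the hammer moved more than 30 mm (distance of any of big_core, wash_bottle, mallet from where it was at the start of the episode above 0.03 m).
It fails at once if the timer knob forced across a notch without being pushed down (value of joint selector_press below 0.006 m and (value of joint selector between 0.17 and 0.27 rad or value of joint selector between 0.606 and 0.706 rad or value of joint selector between 1.042 and 1.142 rad or value of joint selector between 1.478 and 1.578 rad)).
It fails at once if the feed valve opened past 35 degrees while the drain is still open or the timer not set (value of joint feed above 0.61 rad and (value of joint drain above 0.2 rad or value of joint selector below 1.1 rad)).
Of core1, core2, core3, core4, core5 only 3 to 5 are there at a start; the rules pass over those that are not, and their reading is None.
At some moment in a run one of core1, core2, core3, core4, core5 may be knocked a few centimetres aside while the robot is not near it.
Once in a run the grip may slacken for a moment while it holds something.
It also fails if it takes over 210 s, if anything falls off the work surface, if the arm or the gripper's body presses on something with over 40 N, if the wrist force passes 120 N, or if a joint passes its speed limit or range.

## Working session

There is one attempt and no reset: what is moved stays moved. The work goes in short steps, Python scripts to look and compute and a tool call to move; the robot and the scene stay as the last step left them, time stands still between calls to the robot, and variables do not carry over. Pictures are saved under pics/ and viewed, and the job is handed in when it is done.

Besides the shell and the picture viewer there is one more tool, called after "Request:" by a JSON object that holds its "op" and its "data", one argument or row to a line. move_arm: Moves the arm, as the interface text tells. Its arguments: {"type":"object","properties":{"targets":{"type":"array"},"jaw":{"type":"number"},"force":{"type":"number"}},"required":["targets"]}

```bash
ls; mkdir -p pics
python3 - <<'E'
from bench import *
import bench,cv2,numpy as np
print(read_state()); print(pinch_z)
for n in("scene","side","wrist"):
    c=camera(n); cv2.imwrite(f"pics/{n}0.png",c["frame"]); print(n,c["intrinsics"].tolist(),np.round(c["R"],4).tolist(),np.round(c["t"],4).tolist())
E
```

```text
pics
{'t': 0.0, 'qpos': array([-1.27262698,  0.33285457, -0.06471811,  1.46096085,  0.02161721,
        1.3499013 , -0.08848065]), 'joint_velocities': array([ 3.96414536e-04, -5.87840591e-05,  3.45945804e-04,  2.49598484e-04,
        8.37760967e-04, -1.01713086e-03,  2.18023517e-03]), 'joint_torque': array([ 1.11707075e-03, -6.23253250e+01,  2.55498692e-02, -3.89917874e+01,
       -6.11521932e-02,  3.93564859e-02,  1.21915341e-04]), 'ee_pos': array([0.19693683, 0.59274334, 0.22175547]), 'eef_rot': array([-7.51078467e-05,  1.59667485e-01,  9.87170596e-01, -7.09911467e-04]), 'force': array([-0.13542657, -0.078963  ,  0.9744161 ]), 'wrist_torque': array([-0.03253908, -0.01772731,  0.0169387 ]), 'finger_gap': 1.0013660042635533}
0.0187
scene [[377.3917000907247, 0.0, 322.6300070801874], [0.0, 377.3917000907247, 200.27918225837902], [0.0, 0.0, 1.0]] [[0.5373, 0.8432, 0.0151], [0.7044, -0.4389, -0.5579], [-0.4638, 0.3104, -0.8298]] [-0.342, -0.3188, 1.6583]
side [[374.9220501008566, 0.0, 319.8061553324787], [0.0, 374.9220501008566, 199.71036411872038], [0.0, 0.0, 1.0]] [[0.8239, -0.5668, -0.0012], [-0.4389, -0.6366, -0.6342], [0.3586, 0.523, -0.7732]] [-0.3951, 0.3249, 1.0424]
wrist [[350.9816897881044, 0.0, 316.92124063612454], [0.0, 350.9816897881044, 197.42415690766967], [0.0, 0.0, 1.0]] [[0.3151, 0.9491, -0.0016], [0.9196, -0.3049, 0.2479], [0.2348, -0.0795, -0.9688]] [-0.6245, -0.0307, 0.3901]
```

View pics/scene0.png

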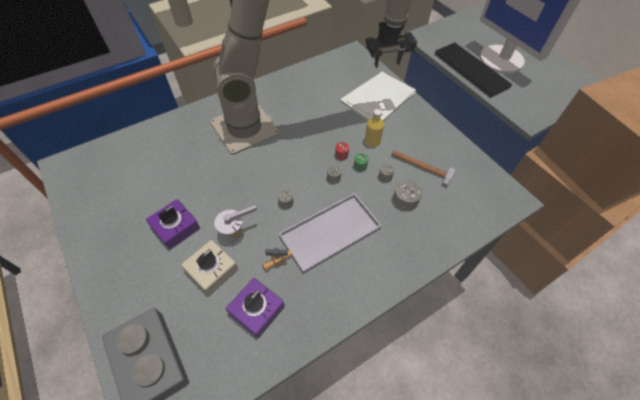

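View pics/side0.png

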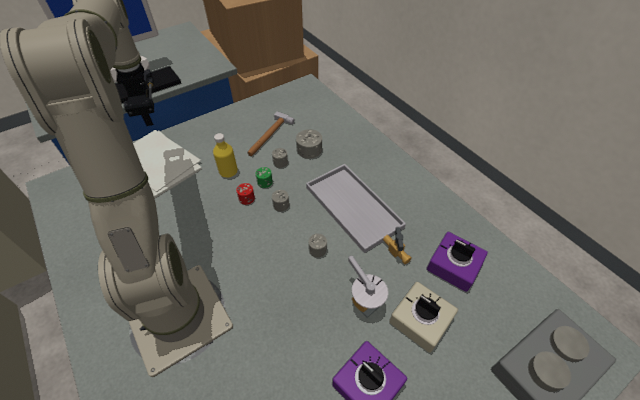

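View pics/wrist0.png

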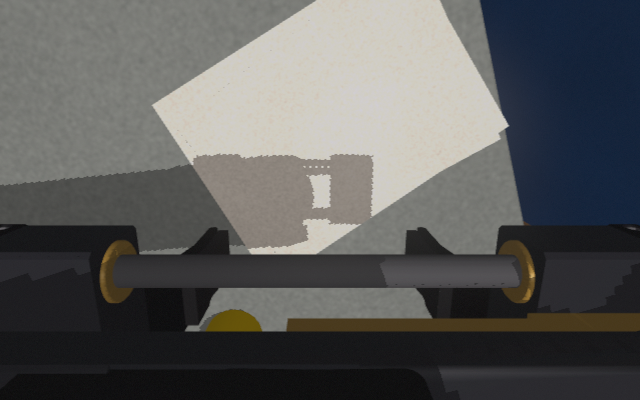

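Three small grey cores in the scene view, at (285,199), (334,173) and (386,172). The big core is at (407,195). The red (342,149) and green (361,161) cores are look-alikes. The cream timer is at (208,265), and the purple boxes are look-alikes. The feed is at (229,222) and the drain at (275,260). Next I measure positions by depth.

```bash
cat > h.py <<'E'
from bench import *
import cv2,numpy as np
from scipy.spatial.transform import Rotation as Ro
def cloud(c):
    K=c["intrinsics"];z=c["z_map"];v,u=np.nonzero(z>0);d=z[v,u]
    P=np.c_[(u-K[0,2])/K[0,0]*d,(v-K[1,2])/K[1,1]*d,d]
    return (P-c["t"])@c["R"], c["frame"][v,u],u,v
def proj(c,X):
    p=np.atleast_2d(X)@c["R"].T+c["t"];return (p[:,:2]/p[:,2:])*[c["intrinsics"][0,0],c["intrinsics"][1,1]]+c["intrinsics"][:2,2]
def top(cs,x0,x1,y0,y1,res,zmin=-0.02,zmax=0.3):
    # image: up=+x, left=+y
    H=int((x1-x0)/res);W=int((y1-y0)/res);im=np.zeros((H,W,3),np.uint8);zz=np.full((H,W),-1.)
    for c in cs:
        X,col,_,_=cloud(c)
        m=(X[:,0]>x0)&(X[:,0]<x1)&(X[:,1]>y0)&(X[:,1]<y1)&(X[:,2]>zmin)&(X[:,2]<zmax)
        X=X[m];col=col[m];o=np.argsort(X[:,2]);X=X[o];col=col[o]
        r=((x1-X[:,0])/res).astype(int).clip(0,H-1);q=((y1-X[:,1])/res).astype(int).clip(0,W-1)
        k=X[:,2]>zz[r,q]+.0
        im[r[k],q[k]]=col[k];zz[r[k],q[k]]=X[k,2]
    return im,zz
E
python3 - <<'E'
from h import *
cs={n:camera(n) for n in("scene","side")}
for n,c in cs.items():
    X,col,u,v=cloud(c)
    m=(abs(X[:,2])<.02)&(np.hypot(X[:,0],X[:,1])<.9);print(n,"table z",np.median(X[m,2]))
    for t in["core1","big_core","pan","drain","selector","feed","wash_bottle","mallet"]:
        for r in search_frame(c,t)[:6]:
            if r["p"]<.3: continue
            b=np.array(r["box"])*[640,400,640,400]
            mm=(u>=b[0])&(u<=b[0]+b[2])&(v>=b[1])&(v<=b[1]+b[3])
            Y=X[mm];Y=Y[Y[:,2]>.012]
            if len(Y)<5: print(t,b);continue
            zt=np.percentile(Y[:,2],95);T=Y[Y[:,2]>zt-.008]
            print(n,t,round(r["p"],2),b.round(),"top",round(zt,3),"ctr",((T.min(0)+T.max(0))/2).round(3)[:2],"med",np.median(T,0).round(3)[:2],"ext",np.ptp(T,axis=0).round(3)[:2],len(T))
im,zz=top(cs.values(),.2,.95,-.75,.55,.002)
im=cv2.resize(im,None,fx=1.2,fy=1.2);cv2.imwrite("pics/top0.png",im);print(im.shape)
E
```

```text
scene table z 0.0010856337859642437
scene core1 0.72 [329. 168.  10.  13.] top 0.054 ctr [0.443 0.177] med [0.444 0.174] ext [0.05  0.051] 97
scene core1 0.6 [336. 146.  13.  14.] top 0.054 ctr [0.364 0.268] med [0.366 0.264] ext [0.041 0.05 ] 71
scene core1 0.54 [279. 190.  14.  21.] top 0.054 ctr [ 0.442 -0.042] med [ 0.443 -0.042] ext [0.059 0.056] 150
scene core1 0.53 [379. 167.  15.  14.] top 0.054 ctr [0.546 0.354] med [0.546 0.35 ] ext [0.05  0.055] 100
scene core1 0.51 [351. 153.  17.  20.] top 0.054 ctr [0.445 0.302] med [0.446 0.3  ] ext [0.056 0.054] 120
scene big_core 0.87 [393. 181.  30.  34.] top 0.064 ctr [0.672 0.354] med [0.674 0.352] ext [0.1   0.102] 450
scene big_core 0.74 [224. 205.  31.  20.] top 0.117 ctr [ 0.457 -0.224] med [ 0.462 -0.232] ext [0.031 0.111] 145
scene pan 0.78 [262. 197. 120.  77.] top 0.084 ctr [ 0.64  -0.186] med [ 0.639 -0.186] ext [0.048 0.062] 114
scene drain 0.54 [264. 247.  23.  12.] top 0.087 ctr [ 0.639 -0.186] med [ 0.638 -0.187] ext [0.047 0.062] 101
scene selector 0.75 [198. 249.  19.  20.] top 0.119 ctr [ 0.55  -0.387] med [ 0.55  
[... 1790 characters left out ...]
0.324] ext [0.03  0.054] 113
side selector 0.35 [307. 166. 105.  97.] top 0.086 ctr [ 0.559 -0.183] med [ 0.627 -0.182] ext [0.208 0.063] 172
side feed 0.78 [347. 257.  28.  36.] top 0.117 ctr [ 0.457 -0.224] med [ 0.457 -0.232] ext [0.028 0.114] 228
side feed 0.74 [420. 295.  20.  25.] top 0.119 ctr [ 0.547 -0.388] med [ 0.547 -0.391] ext [0.026 0.055] 130
side wash_bottle 0.8 [214. 134.  20.  45.] top 0.17 ctr [0.36  0.429] med [0.359 0.425] ext [0.03  0.032] 56
side mallet 0.78 [249. 110.  43.  46.] top 0.053 ctr [0.542 0.363] med [0.547 0.362] ext [0.054 0.054] 107
side mallet 0.75 [348. 256.  28.  39.] top 0.117 ctr [ 0.457 -0.224] med [ 0.458 -0.231] ext [0.028 0.114] 234
(450, 780, 3)
```

View pics/top0.png

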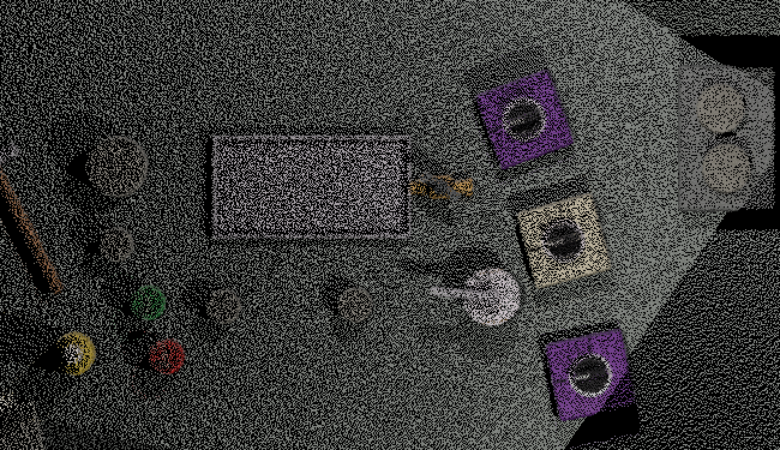

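Run:
```python
from h import *
cs={n:camera(n) for n in("scene","side")}
C={n:cloud(c) for n,c in cs.items()}
def sel(c,r,z0,z1,names=("scene","side")):
    o=[]
    for n in names:
        X=C[n][0];m=(np.hypot(X[:,0]-c[0],X[:,1]-c[1])<r)&(X[:,2]>z0)&(X[:,2]<z1);o.append(X[m])
    return o
def rect(P): 
    r=cv2.minAreaRect(P[:,:2].astype(np.float32)*1000); return np.round(r[0],1),np.round(r[1],1),round(r[2],1)
for nm,c,r,z0,z1 in[("drain",(.637,-.186),.05,.074,.1),("sel",(.548,-.388),.04,.105,.13),("feed",(.457,-.225),.12,.104,.13),("disc",(.46,-.28),.06,.078,.094),("box",(.548,-.388),.11,.05,.066)]:
    for P in sel(c,r,z0,z1): print(nm,rect(P),len(P))
    P=np.vstack(sel(c,r,z0,z1));print(nm,"both",rect(P))
    d=P[:,:2]-P[:,:2].mean(0);w,V=np.linalg.eigh(d.T@d);print("  pca yaw deg",np.degrees(np.arctan2(V[1,1],V[0,1])).round(1))
for n in C:
    X=C[n][0];m=(X[:,0]>.5)&(X[:,0]<.78)&(X[:,1]>-.17)&(X[:,1]<.22)&(X[:,2]>.019)&(X[:,2]<.032)
    print("pan",n,rect(X[m]),m.sum())
# crops
for n,b in(("scene",(140,195,160,140)),("side",(330,220,170,170))):
    x,y,w,h=b;cv2.imwrite(f"pics/crop_{n}0.png",cv2.resize(cs[n]["frame"][y:y+h,x:x+w],None,fx=3.5,fy=3.5,interpolation=cv2.INTER_CUBIC))
```

```text
drain (array([ 639.2, -185.6]), array([69.3, 21.1]), 51.3) 117
drain (array([ 636.1, -184.1]), array([72. , 20.5]), 55.1) 130
drain both (array([ 637.5, -185.5]), array([71.6, 24. ]), 51.3)
  pca yaw deg 55.9
sel (array([ 549.4, -390.7]), array([16.2, 55.2]), 15.2) 104
sel (array([ 547.4, -388.6]), array([15.2, 56.1]), 15.0) 160
sel both (array([ 548.6, -389.4]), array([17.1, 58.2]), 15.2)
  pca yaw deg 106.5
feed (array([ 458.3, -224.5]), array([113.9,  25.2]), 86.0) 174
feed (array([ 461. , -223.1]), array([116.2,  22.8]), 81.7) 263
feed both (array([ 458.4, -223. ]), array([116.8,  25.2]), 86.0)
  pca yaw deg 84.2
disc (array([ 456. , -271.7]), array([96.1, 91.3]), 8.9) 432
disc (array([ 454.5, -269. ]), array([92.9, 95.7]), 79.8) 794
disc both (array([ 455.8, -269.7]), array([96.2, 95.4]), 19.5)
  pca yaw deg -179.8
box (array([ 550.3, -390. ]), array([132.2, 130.1]), 15.3) 1198
box (array([ 547.1, -388.9]), array([130.3, 129.9]), 15.0) 1908
box both (array([ 549.2, -389.3]), array([134.1, 131.8]), 15.0)
  pca yaw deg -177.5
pan scene (array([637.9,  14.7]), array([364.7, 174.2]), 89.7) 534
pan side (array([638.2,  15.9]), array([173.7, 366.6]), 0.2) 650
```

View pics/crop_scene0.png

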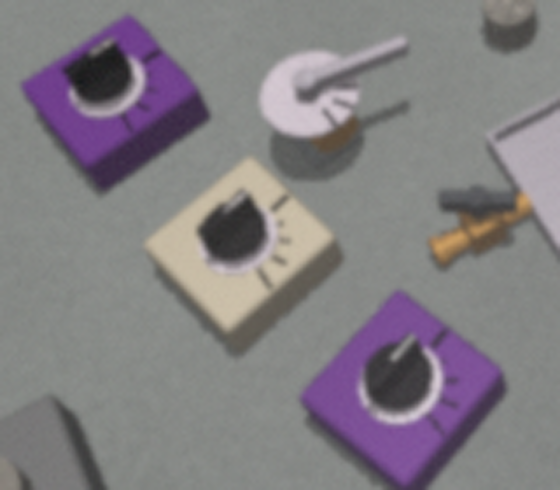

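View pics/crop_side0.png

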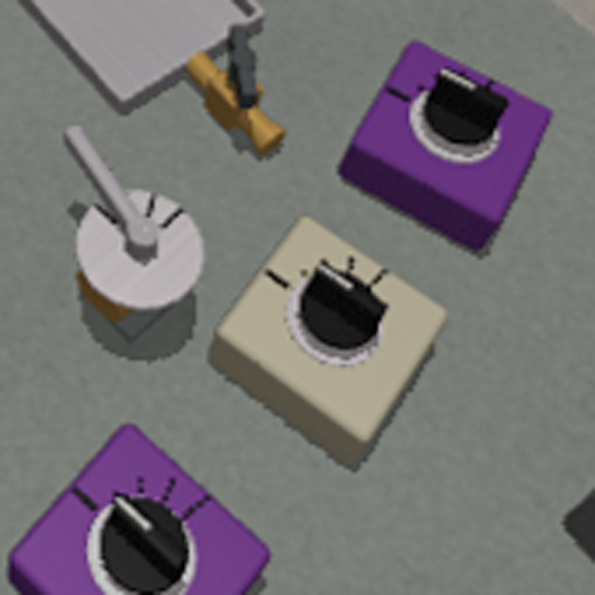

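Run:
```python
from h import *
out=[]
for n in("scene","side"):
    c=camera(n)
    for ctr,z in(((.5487,-.3895),.061),((.455,-.270),.087)):
        s=.07;N=400
        W=np.array([[ctr[0]+s,ctr[1]+s,z],[ctr[0]+s,ctr[1]-s,z],[ctr[0]-s,ctr[1]-s,z],[ctr[0]-s,ctr[1]+s,z]])
        H=cv2.getPerspectiveTransform(proj(c,W).astype(np.float32),np.float32([[0,0],[N,0],[N,N],[0,N]]))
        im=cv2.warpPerspective(c["frame"],H,(N,N),flags=cv2.INTER_CUBIC)
        for a in range(0,360,15):
            t=np.radians(a);p=lambda r:(int(N/2-np.sin(t)*r*N/2/s),int(N/2-np.cos(t)*r*N/2/s))
            cv2.line(im,p(.062),p(.068),(0,0,255) if a%90 else (0,255,0),1)
        out.append(im)
cv2.imwrite("pics/rect.png",cv2.resize(np.vstack([np.hstack(out[:2]),np.hstack(out[2:])]),(600,600)))
```

```text
(no output)
```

View pics/rect.png

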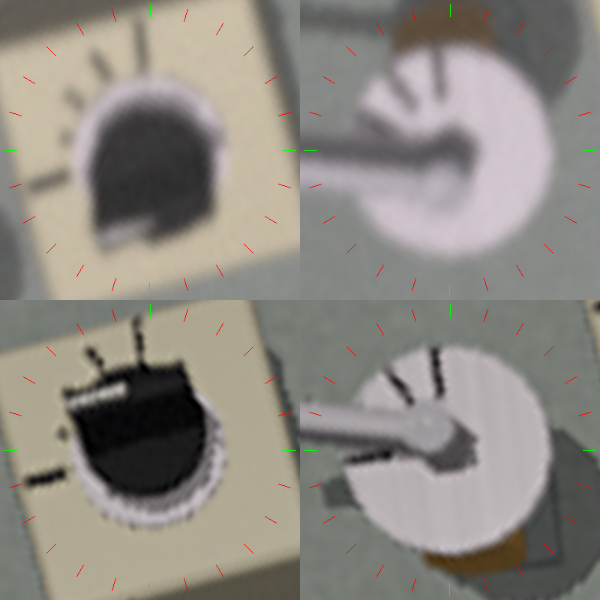

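Measured so far, in world metres:
- Pan is at about (0.638, 0.015), yaw 0.
- Grey cores are at (0.442, -0.041), (0.442, 0.178) and (0.544, 0.354).
- The timer knob points at the dash, yaw 105°. Three dots lies at yaw of about 30°.
- Drain handle yaw is about 54°, so the cock is open.
- Feed lever yaw is about 86°, with the 60° mark at about 38°.

I start with the far core.

```bash
cat >> h.py <<'E'
def plan(x,y,z,psi,n=8):
    """one call/n rows: combined; prints rows where turn is spread evenly"""
    s=read_state();q=s["eef_rot"];R=Ro.from_quat([q[1],q[2],q[3],q[0]])
    p=s["ee_pos"]
    yv=R.as_matrix()[:,1];cur=np.degrees(np.arctan2(yv[1],yv[0]))
    d=(psi-cur+90)%180-90
    t=np.radians(cur+d);G=Ro.from_matrix(np.array([[-np.sin(t),np.cos(t),0],[np.cos(t),np.sin(t),0],[0,0,-1]]).T)
    rv=(R.inv()*G).as_rotvec(degrees=True)
    D=np.array([x,y,z])-p
    print("t",round(s["t"],2),"pos",p.round(4),"jaw yaw",round(cur,1),"gap",round(s["finger_gap"],3),"F",s["force"].round(1),"tilt",np.degrees(np.arccos(-R.as_matrix()[2,2])).round(2),"j7",s["qpos"][6].round(2))
    print(" world D cm",(D*100).round(2),"rotvec",rv.round(1),"tool D before turn",(R.inv().apply(D)*100).round(2),"after turn",(G.inv().apply(D)*100).round(2))
    Rc=R;st=Ro.from_rotvec(rv/n,degrees=True)
    print(" spread:",", ".join(",".join(f"{v:.2f}" for v in np.r_[(Rc*st**i).inv().apply(D/n)*100,rv/n]) for i in range(n)))
E
python3 -c "
from h import *
plan(.544,.354,.23,90,16)"
```

```text
t 1.25 pos [0.1971 0.5931 0.2226] jaw yaw 71.6 gap 0.998 F [-1.   0.9  0. ] tilt 0.01 j7 -0.09
 world D cm [ 34.69 -23.91   0.74] rotvec [  0.   -0.  -18.4] tool D before turn [-40.46 -11.76  -0.74] after turn [-34.69 -23.91  -0.74]
 spread: -2.53,-0.73,-0.05,0.00,-0.00,-1.15, -2.51,-0.79,-0.05,0.00,-0.00,-1.15, -2.50,-0.84,-0.05,0.00,-0.00,-1.15, -2.48,-0.89,-0.05,0.00,-0.00,-1.15, -2.46,-0.93,-0.05,0.00,-0.00,-1.15, -2.44,-0.98,-0.05,0.00,-0.00,-1.15, -2.42,-1.03,-0.05,0.00,-0.00,-1.15, -2.40,-1.08,-0.05,0.00,-0.00,-1.15, -2.38,-1.13,-0.05,0.00,-0.00,-1.15, -2.36,-1.18,-0.05,0.00,-0.00,-1.15, -2.33,-1.22,-0.05,0.00,-0.00,-1.15, -2.31,-1.27,-0.05,0.00,-0.00,-1.15, -2.28,-1.32,-0.05,0.00,-0.00,-1.15, -2.25,-1.36,-0.05,0.00,-0.00,-1.15, -2.23,-1.41,-0.05,0.00,-0.00,-1.15, -2.20,-1.45,-0.05,0.00,-0.00,-1.15
```

Request:
{"op": "move_arm", "data": {
  "targets": [-2.5,-0.7,-0.1,0,0,-1.2,-2.5,-0.8,-0.1,0,0,-1.2,-2.5,-0.8,-0.1,0,0,-1.2,-2.5,-0.9,-0.1,0,0,-1.1,-2.5,-0.9,-0.1,0,0,-1.1,-2.4,-1.0,-0.1,0,0,-1.1,-2.4,-1.0,-0.1,0,0,-1.1,-2.4,-1.1,0,0,0,-1.1],
  "jaw": 1,
  "force": 30
}}

```text
t: 1.92
ee_pos: [0.3714, 0.4739, 0.2299]
eef_rot: [0.0, 0.08, 0.997, 0.0]
force: [-0.1, 0.9, -0.4]
finger_gap: 1.0
```

Request:
{"op": "move_arm", "data": {
  "targets": [-2.4,-1.1,0,0,0,-1.2,-2.4,-1.2,0,0,0,-1.2,-2.3,-1.2,0,0,0,-1.2,-2.3,-1.3,0,0,0,-1.1,-2.3,-1.3,0,0,0,-1.1,-2.3,-1.4,0,0,0,-1.1,-2.2,-1.4,0,0,0,-1.1,-2.2,-1.5,0,0,0,-1.1]
}}

```text
t: 2.58
ee_pos: [0.5453, 0.3534, 0.2296]
eef_rot: [0.0, 0.001, 1.0, 0.0]
force: [0.6, -0.1, 1.3]
finger_gap: 1.0
```

```bash
python3 -c "
from h import *
plan(.544,.354,.012,90,8)
c=camera('wrist');cv2.imwrite('pics/w1.png',c['frame'])
X,col,u,v=cloud(c)
for t in ['core1','big_core']:
  for r in search_frame(c,t)[:4]:
    b=np.array(r['box'])*[640,400,640,400]
    m=(u>=b[0])&(u<=b[0]+b[2])&(v>=b[1])&(v<=b[1]+b[3])&(X[:,2]>.04)&(X[:,2]<.07);Y=X[m]
    if len(Y)>5: print(t,round(r['p'],2),b.round(),((Y.min(0)+Y.max(0))/2).round(3),np.ptp(Y,axis=0).round(3))
"
```

```text
t 2.58 pos [0.5453 0.3534 0.2296] jaw yaw 89.9 gap 1.0 F [ 0.6 -0.1  1.3] tilt 0.01 j7 0.95
 world D cm [ -0.13   0.06 -21.76] rotvec [ 0.   0.  -0.1] tool D before turn [ 0.13  0.05 21.76] after turn [ 0.13  0.06 21.76]
 spread: 0.02,0.01,2.72,0.00,0.00,-0.01, 0.02,0.01,2.72,0.00,0.00,-0.01, 0.02,0.01,2.72,0.00,0.00,-0.01, 0.02,0.01,2.72,0.00,0.00,-0.01, 0.02,0.01,2.72,0.00,0.00,-0.01, 0.02,0.01,2.72,0.00,0.00,-0.01, 0.02,0.01,2.72,0.00,0.00,-0.01, 0.02,0.01,2.72,0.00,0.00,-0.01
core1 0.98 [292. 142.  59.  59.] [0.542 0.359 0.047] [0.054 0.056 0.013]
core1 0.61 [96. 36. 82. 59.] [0.441 0.179 0.047] [0.05  0.057 0.013]
core1 0.56 [233.  40.  66.  64.] [0.446 0.305 0.047] [0.054 0.056 0.014]
big_core 0.8 [272. 235.  96.  90.] [0.663 0.357 0.052] [0.083 0.099 0.023]
```

View pics/w1.png

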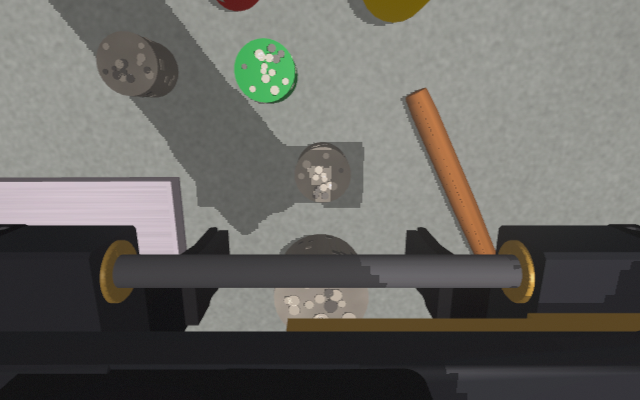

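The target grey core is at pixel (321,172) between the fingers. The green one at (265,70) stays clear of the move. I descend on the grey core at about (0.543, 0.357).

Request:
{"op": "move_arm", "data": {
  "targets": [0.2,0.4,2.7,0,0,0,0,0,3,0,0,0,0,0,3,0,0,0,0,0,3,0,0,0,0,0,3,0,0,0,0,0,3,0,0,0,0,0,2.5,0,0,0,0,0,1.5,0,0,0]
}}

```text
t: 3.4
ee_pos: [0.5399, 0.3585, 0.0093]
eef_rot: [-0.002, 0.001, 1.0, -0.001]
force: [-0.9, -0.5, -0.5]
finger_gap: 0.998
```

Request:
{"op": "move_arm", "data": {
  "targets": [0,0,0,0,0,0,0,0,0,0,0,0,0,0,0,0,0,0,0,0,0,0,0,0,0,0,0,0,0,0,0,0,0,0,0,0,0,0,0,0,0,0,0,0,0,0,0,0],
  "jaw": 0.4,
  "force": 30
}}

```text
t: 4.07
ee_pos: [0.5429, 0.3587, 0.0138]
eef_rot: [0.001, 0.002, 1.0, 0.001]
force: [-1.9, -0.7, 6.5]
finger_gap: 0.638
```

```bash
python3 -c "
from h import *
plan(.638,.115,.1,0,16)"
```

```text
t 4.07 pos [0.5429 0.3587 0.0138] jaw yaw 89.8 gap 0.638 F [-1.9 -0.7  6.5] tilt 0.1 j7 0.96
 world D cm [  9.51 -24.37   8.62] rotvec [ 0.1 -0.  89.8] tool D before turn [ -9.59 -24.33  -8.64] after turn [-24.37   9.51  -8.62]
 spread: -0.60,-1.52,-0.54,0.01,-0.00,5.61, -0.75,-1.45,-0.54,0.01,-0.00,5.61, -0.88,-1.37,-0.54,0.01,-0.00,5.61, -1.01,-1.28,-0.54,0.01,-0.00,5.61, -1.13,-1.18,-0.54,0.01,-0.00,5.61, -1.24,-1.06,-0.54,0.01,-0.00,5.61, -1.34,-0.93,-0.54,0.01,-0.00,5.61, -1.43,-0.80,-0.54,0.01,-0.00,5.61, -1.50,-0.65,-0.54,0.01,-0.00,5.61, -1.56,-0.50,-0.54,0.01,-0.00,5.61, -1.60,-0.35,-0.54,0.01,-0.00,5.61, -1.62,-0.19,-0.54,0.01,-0.00,5.61, -1.63,-0.03,-0.54,0.01,-0.00,5.61, -1.63,0.13,-0.54,0.01,-0.00,5.61, -1.61,0.29,-0.54,0.01,-0.00,5.61, -1.57,0.44,-0.54,0.01,-0.00,5.61
```

Request:
{"op": "move_arm", "data": {
  "targets": [0,0,-1,0,0,0,0,0,-2,0,0,0,0,0,-3,0,0,0,0,0,-2,0,0,0,0,0,0,0,0,4,0,0,0,0,0,6,0,0,0,0,0,6,0,0,0,0,0,6]
}}

```text
t: 4.73
ee_pos: [0.5421, 0.3578, 0.0928]
eef_rot: [-0.0, 0.195, 0.981, -0.0]
force: [-0.5, 0.5, -3.9]
finger_gap: 0.637
```

```bash
python3 -c "
from h import *
plan(.638,.108,.085,45,12)"
```

```text
t 4.73 pos [0.5421 0.3578 0.0928] jaw yaw 67.5 gap 0.637 F [-0.5  0.5 -3.9] tilt 0.04 j7 0.59
 world D cm [  9.59 -24.98  -0.78] rotvec [-0.  -0.  22.5] tool D before turn [-18.42 -19.41   0.78] after turn [-24.45 -10.88   0.78]
 spread: -1.53,-1.62,0.06,-0.00,-0.00,1.88, -1.59,-1.57,0.06,-0.00,-0.00,1.88, -1.64,-1.51,0.06,-0.00,-0.00,1.88, -1.69,-1.46,0.06,-0.00,-0.00,1.88, -1.73,-1.40,0.06,-0.00,-0.00,1.88, -1.78,-1.35,0.06,-0.00,-0.00,1.88, -1.82,-1.29,0.06,-0.00,-0.00,1.88, -1.86,-1.23,0.06,-0.00,-0.00,1.88, -1.90,-1.17,0.06,-0.00,-0.00,1.88, -1.94,-1.10,0.06,-0.00,-0.00,1.88, -1.97,-1.04,0.06,-0.00,-0.00,1.88, -2.01,-0.97,0.06,-0.00,-0.00,1.88
```

Request:
{"op": "move_arm", "data": {
  "targets": [-1.5,-1.6,0,0,0,2,-1.6,-1.6,0,0,0,2,-1.6,-1.5,0,0,0,2,-1.7,-1.5,0,0,0,2,-1.7,-1.4,0,0,0,2,-1.8,-1.4,0,0,0,2,-1.8,-1.3,0,0,0,2,-1.9,-1.2,0,0,0,2]
}}

```text
t: 5.4
ee_pos: [0.6059, 0.1884, 0.0926]
eef_rot: [-0.0, 0.329, 0.944, 0.0]
force: [-0.1, -0.5, -3.6]
finger_gap: 0.635
```

```bash
python3 -c "
from h import *
plan(.638,.108,.085,45,4)"
```

```text
t 5.4 pos [0.6059 0.1884 0.0926] jaw yaw 51.6 gap 0.635 F [-0.1 -0.5 -3.6] tilt 0.01 j7 0.63
 world D cm [ 3.21 -8.04 -0.76] rotvec [ 0.  -0.   6.6] tool D before turn [-7.51 -4.31  0.76] after turn [-7.95 -3.42  0.76]
 spread: -1.88,-1.08,0.19,0.00,-0.00,1.65, -1.91,-1.02,0.19,0.00,-0.00,1.65, -1.94,-0.97,0.19,0.00,-0.00,1.65, -1.96,-0.91,0.19,0.00,-0.00,1.65
```

Request:
{"op": "move_arm", "data": {
  "targets": [-1.9,-1.1,0.2,0,0,1.6,-1.9,-1.0,0.2,0,0,1.6,-1.9,-1.0,0.2,0,0,1.6,-2.0,-0.9,0.2,0,0,1.6,0,0,1.5,0,0,0,0,0,1.5,0,0,0,0,0,0,0,0,0,0,0,0,0,0,0]
}}

```text
t: 6.07
ee_pos: [0.6372, 0.1095, 0.0539]
eef_rot: [-0.001, 0.38, 0.925, -0.001]
force: [0.1, -1.2, -3.8]
finger_gap: 0.638
```

```bash
python3 -c "
from h import *
plan(.638,.108,.021,45,4)"
```

```text
t 6.07 pos [0.6372 0.1095 0.0539] jaw yaw 45.4 gap 0.638 F [ 0.1 -1.2 -3.8] tilt 0.11 j7 0.68
 world D cm [ 0.08 -0.15 -3.29] rotvec [-0.1 -0.1  0.4] tool D before turn [-0.16 -0.05  3.29] after turn [-0.16 -0.05  3.29]
 spread: -0.04,-0.01,0.82,-0.02,-0.01,0.09, -0.04,-0.01,0.82,-0.02,-0.01,0.09, -0.04,-0.01,0.82,-0.02,-0.01,0.09, -0.04,-0.01,0.82,-0.02,-0.01,0.09
```

Request:
{"op": "move_arm", "data": {
  "targets": [0,0,1,0,0,0,0,0,1,0,0,0,0,0,0.7,0,0,0,0,0,0.4,0,0,0,0,0,0.2,0,0,0,0,0,0.2,0,0,0,0,0,0,0,0,0,0,0,0,0,0,0]
}}

```text
t: 6.73
ee_pos: [0.6379, 0.1104, 0.0197]
eef_rot: [0.0, 0.379, 0.925, 0.0]
force: [0.5, 0.1, -3.2]
finger_gap: 0.633
```

```bash
python3 -c "
from h import *
plan(.638,.108,.019,45,4)"
```

```text
t 6.73 pos [0.6379 0.1104 0.0197] jaw yaw 45.4 gap 0.633 F [ 0.5  0.1 -3.2] tilt 0.02 j7 0.69
 world D cm [ 0.01 -0.24 -0.07] rotvec [0.  0.  0.4] tool D before turn [-0.18 -0.17  0.07] after turn [-0.18 -0.17  0.07]
 spread: -0.04,-0.04,0.02,0.01,0.00,0.11, -0.04,-0.04,0.02,0.01,0.00,0.11, -0.04,-0.04,0.02,0.01,0.00,0.11, -0.04,-0.04,0.02,0.01,0.00,0.11
```

Request:
{"op": "move_arm", "data": {
  "targets": [0,0,0.1,0,0,0,0,0,0.1,0,0,0,0,0,0,0,0,0,0,0,0,0,0,0,0,0,0,0,0,0,0,0,0,0,0,0,0,0,0,0,0,0,0,0,0,0,0,0]
}}

```text
t: 7.4
ee_pos: [0.6381, 0.1105, 0.0187]
eef_rot: [0.0, 0.379, 0.925, 0.0]
force: [-3.4, -0.6, 6.2]
finger_gap: 0.638
```

```bash
python3 -c "
from h import *
plan(.638,.108,.019,45,4)"
```

```text
t 7.4 pos [0.6381 0.1105 0.0187] jaw yaw 45.4 gap 0.638 F [-3.4 -0.6  6.2] tilt 0.06 j7 0.69
 world D cm [-0.01 -0.25  0.03] rotvec [0.1 0.  0.4] tool D before turn [-0.17 -0.19 -0.03] after turn [-0.17 -0.19 -0.03]
 spread: -0.04,-0.05,-0.01,0.02,0.00,0.10, -0.04,-0.05,-0.01,0.02,0.00,0.10, -0.04,-0.05,-0.01,0.02,0.00,0.10, -0.04,-0.05,-0.01,0.02,0.00,0.10
```

Contact, so I release and then retract.

Request:
{"op": "move_arm", "data": {
  "targets": [0,0,0,0,0,0,0,0,0,0,0,0,0,0,0,0,0,0,0,0,0,0,0,0,0,0,-1,0,0,0,0,0,-3,0,0,0,0,0,-4,0,0,0,0,0,-4,0,0,0],
  "jaw": 1
}}

```text
t: 8.07
ee_pos: [0.6371, 0.1101, 0.1391]
eef_rot: [-0.001, 0.379, 0.925, -0.001]
force: [1.5, 1.0, -0.1]
finger_gap: 0.992
```

```bash
cat >> h.py <<'E'
def cores(names=("scene","side")):
    for n in names:
        c=camera(n);X,col,u,v=cloud(c)
        for r in search_frame(c,"core1"):
            if r["p"]<.3: continue
            b=np.array(r["box"])*[640,400,640,400]
            m=(u>=b[0])&(u<=b[0]+b[2])&(v>=b[1])&(v<=b[1]+b[3])&(X[:,2]>.02)&(X[:,2]<.07);Y=X[m]
            if len(Y)<5: print(n,b.round());continue
            zt=np.percentile(Y[:,2],95);T=Y[Y[:,2]>zt-.007];hs=cv2.cvtColor(col[m].reshape(-1,1,3),cv2.COLOR_BGR2HSV)
            print(n,round(r["p"],2),b.round()[:2],"top",round(zt,3),((T.min(0)+T.max(0))/2).round(3)[:2],np.ptp(T,axis=0).round(3)[:2],"sat",np.median(hs[:,0,1]))
E
python3 -c "
from h import *
cores()
plan(.442,.178,.12,45,8)"
```

```text
scene 0.75 [341. 210.] top 0.058 [0.638 0.107] [0.054 0.053] sat 15.0
scene 0.69 [279. 192.] top 0.054 [ 0.441 -0.043] [0.054 0.054] sat 18.0
scene 0.56 [337. 144.] top 0.054 [0.354 0.264] [0.043 0.037] sat 125.0
scene 0.51 [329. 167.] top 0.055 [0.434 0.185] [0.034 0.033] sat 20.0
side 0.85 [256. 169.] top 0.054 [0.445 0.303] [0.055 0.054] sat 158.0
side 0.74 [307. 233.] top 0.054 [ 0.441 -0.041] [0.056 0.057] sat 26.0
side 0.68 [275. 189.] top 0.054 [0.44  0.179] [0.051 0.057] sat 26.0
side 0.64 [232. 184.] top 0.054 [0.355 0.274] [0.056 0.057] sat 199.5
side 0.61 [333. 178.] top 0.06 [0.637 0.109] [0.054 0.052] sat 28.0
t 8.27 pos [0.6386 0.1105 0.1396] jaw yaw 45.4 gap 0.998 F [-0.2 -1.1 -0.7] tilt 0.19 j7 0.66
 world D cm [-19.66   6.75  -1.96] rotvec [0.2 0.1 0.4] tool D before turn [18.74 -9.    1.9 ] after turn [18.67 -9.13  1.96]
 spread: 2.34,-1.12,0.24,0.02,0.01,0.05, 2.34,-1.13,0.24,0.02,0.01,0.05, 2.34,-1.13,0.24,0.02,0.01,0.05, 2.34,-1.13,0.24,0.02,0.01,0.05, 2.34,-1.13,0.24,0.02,0.01,0.05, 2.34,-1.14,0.24,0.02,0.01,0.05, 2.34,-1.14,0.24,0.02,0.01,0.05, 2.34,-1.14,0.24,0.02,0.01,0.05
```

Request:
{"op": "move_arm", "data": {
  "targets": [2.3,-1.1,0.2,0,0,0,2.3,-1.1,0.2,0,0,0,2.3,-1.1,0.2,0,0,0,2.3,-1.1,0.2,0,0,0,2.3,-1.1,0.2,0,0,0,2.4,-1.1,0.2,0,0,0,2.4,-1.2,0.2,0,0,0,2.4,-1.2,0.2,0,0,0]
}}

```text
t: 8.93
ee_pos: [0.4393, 0.1775, 0.1204]
eef_rot: [-0.001, 0.379, 0.925, -0.001]
force: [-0.4, 0.6, -0.2]
finger_gap: 0.999
```

```bash
python3 -c "
from h import *
plan(.4405,.178,.012,45,8)"
```

```text
t 8.93 pos [0.4393 0.1775 0.1204] jaw yaw 45.4 gap 0.999 F [-0.4  0.6 -0.2] tilt 0.12 j7 0.34
 world D cm [  0.12   0.05 -10.84] rotvec [-0.1 -0.   0.4] tool D before turn [-0.05  0.14 10.83] after turn [-0.05  0.12 10.84]
 spread: -0.01,0.02,1.35,-0.01,-0.00,0.05, -0.01,0.02,1.35,-0.01,-0.00,0.05, -0.01,0.02,1.35,-0.01,-0.00,0.05, -0.01,0.02,1.35,-0.01,-0.00,0.05, -0.01,0.02,1.35,-0.01,-0.00,0.05, -0.01,0.02,1.35,-0.01,-0.00,0.05, -0.01,0.02,1.35,-0.01,-0.00,0.05, -0.01,0.02,1.35,-0.01,-0.00,0.05
```

Request:
{"op": "move_arm", "data": {
  "targets": [0,0.1,2,0,0,0,0,0,2,0,0,0,0,0,2,0,0,0,0,0,2,0,0,0,0,0,1.5,0,0,0,0,0,1.2,0,0,0,0,0,0,0,0,0,0,0,0,0,0,0]
}}

```text
t: 9.6
ee_pos: [0.4411, 0.1777, 0.0137]
eef_rot: [-0.001, 0.379, 0.925, -0.001]
force: [-0.4, -0.5, -0.1]
finger_gap: 0.998
```

Request:
{"op": "move_arm", "data": {
  "targets": [0,0,0,0,0,0,0,0,0,0,0,0,0,0,0,0,0,0,0,0,0,0,0,0,0,0,0,0,0,0,0,0,0,0,0,0,0,0,0,0,0,0,0,0,0,0,0,0],
  "jaw": 0.4,
  "force": 30
}}

```text
t: 10.27
ee_pos: [0.442, 0.1782, 0.0147]
eef_rot: [-0.0, 0.379, 0.925, -0.0]
force: [-3.5, -1.6, 5.4]
finger_gap: 0.636
```

Request:
{"op": "move_arm", "data": {
  "targets": [0,0,-1,0,0,0,0,0,-2,0,0,0,0,0,-3,0,0,0,0,0,-2,0,0,0,0,0,0,0,0,5,0,0,0,0,0,5,0,0,0,0,0,5,0,0,0,0,0,0]
}}

```text
t: 10.93
ee_pos: [0.442, 0.1783, 0.095]
eef_rot: [0.0, 0.499, 0.867, 0.0]
force: [-0.4, -0.9, -1.5]
finger_gap: 0.635
```

```bash
python3 -c "
from h import *
plan(.638,.013,.085,5,12)"
```

```text
t 10.93 pos [0.442  0.1783 0.095 ] jaw yaw 30.2 gap 0.635 F [-0.4 -0.9 -1.5] tilt 0.02 j7 0.08
 world D cm [ 19.6  -16.53  -1.  ] rotvec [ 0.  -0.  25.2] tool D before turn [-24.14   8.63   1.  ] after turn [-18.17  18.08   1.  ]
 spread: -2.01,0.72,0.08,0.00,-0.00,2.10, -1.98,0.79,0.08,0.00,-0.00,2.10, -1.95,0.86,0.08,0.00,-0.00,2.10, -1.92,0.94,0.08,0.00,-0.00,2.10, -1.88,1.01,0.08,0.00,-0.00,2.10, -1.85,1.07,0.08,0.00,-0.00,2.10, -1.81,1.14,0.08,0.00,-0.00,2.10, -1.76,1.21,0.08,0.00,-0.00,2.10, -1.72,1.27,0.08,0.00,-0.00,2.10, -1.67,1.33,0.08,0.00,-0.00,2.10, -1.62,1.39,0.08,0.00,-0.00,2.10, -1.57,1.45,0.08,0.00,-0.00,2.10
```

Request:
{"op": "move_arm", "data": {
  "targets": [-2.0,0.7,0,0,0,2,-2.0,0.8,0,0,0,2,-2.0,0.9,0,0,0,2,-1.9,0.9,0,0,0,2,-1.9,1.0,0,0,0,2,-1.9,1.1,0,0,0,2,-1.8,1.1,0,0,0,2,-1.8,1.2,0,0,0,2]
}}

```text
t: 11.6
ee_pos: [0.5747, 0.0671, 0.0946]
eef_rot: [-0.0, 0.612, 0.791, -0.0]
force: [-0.1, 1.2, -2.3]
finger_gap: 0.637
```

```bash
python3 -c "
from h import *
plan(.638,.013,.085,5,4)"
```

```text
t 11.6 pos [0.5747 0.0671 0.0946] jaw yaw 14.5 gap 0.637 F [-0.1  1.2 -2.3] tilt 0.02 j7 0.18
 world D cm [ 6.33 -5.41 -0.96] rotvec [-0.   0.   9.5] tool D before turn [-6.82  4.77  0.95] after turn [-5.94  5.83  0.96]
 spread: -1.70,1.19,0.24,-0.00,0.00,2.38, -1.65,1.26,0.24,-0.00,0.00,2.38, -1.60,1.33,0.24,-0.00,0.00,2.38, -1.54,1.40,0.24,-0.00,0.00,2.38
```

Request:
{"op": "move_arm", "data": {
  "targets": [-1.7,1.2,0.2,0,0,2.4,-1.7,1.3,0.2,0,0,2.4,-1.6,1.3,0.2,0,0,2.4,-1.5,1.4,0.2,0,0,2.4,0,0,2,0,0,0,0,0,2,0,0,0,0,0,0,0,0,0,0,0,0,0,0,0]
}}

```text
t: 12.27
ee_pos: [0.6364, 0.0138, 0.0457]
eef_rot: [-0.001, 0.676, 0.737, -0.001]
force: [0.9, 0.8, -2.3]
finger_gap: 0.634
```

```bash
python3 -c "
from h import *
plan(.638,.013,.02,5,4)"
```

```text
t 12.27 pos [0.6364 0.0138 0.0457] jaw yaw 4.9 gap 0.634 F [ 0.9  0.8 -2.3] tilt 0.16 j7 0.17
 world D cm [ 0.16 -0.08 -2.57] rotvec [-0.2  0.  -0.1] tool D before turn [-0.09  0.16  2.57] after turn [-0.09  0.15  2.57]
 spread: -0.02,0.04,0.64,-0.04,0.00,-0.02, -0.02,0.04,0.64,-0.04,0.00,-0.02, -0.02,0.04,0.64,-0.04,0.00,-0.02, -0.02,0.04,0.64,-0.04,0.00,-0.02
```

Request:
{"op": "move_arm", "data": {
  "targets": [0,0.1,1,0,0,0,0,0,1,0,0,0,0,0,0.4,0,0,0,0,0,0.1,0,0,0,0,0,0.1,0,0,0,0,0,0.1,0,0,0,0,0,0,0,0,0,0,0,0,0,0,0]
}}

```text
t: 12.93
ee_pos: [0.6386, 0.014, 0.0199]
eef_rot: [0.0, 0.677, 0.736, 0.0]
force: [0.2, -0.6, -1.3]
finger_gap: 0.635
```

Request:
{"op": "move_arm", "data": {
  "targets": [0,0,0.1,0,0,0,0,0,0,0,0,0,0,0,0.1,0,0,0,0,0,0,0,0,0,0,0,0,0,0,0,0,0,0,0,0,0,0,0,0,0,0,0,0,0,0,0,0,0]
}}

```text
t: 13.6
ee_pos: [0.6386, 0.0141, 0.0197]
eef_rot: [-0.0, 0.677, 0.736, 0.001]
force: [-8.3, -0.6, 17.3]
finger_gap: 0.635
```

Request:
{"op": "move_arm", "data": {
  "targets": [0,0,-0.1,0,0,0,0,0,0,0,0,0,0,0,0,0,0,0,0,0,0,0,0,0,0,0,-1,0,0,0,0,0,-3,0,0,0,0,0,-4,0,0,0,0,0,-3,0,0,0],
  "jaw": 1
}}

```text
t: 14.27
ee_pos: [0.6386, 0.0138, 0.1316]
eef_rot: [0.0, 0.677, 0.736, 0.0]
force: [1.6, -0.2, 1.0]
finger_gap: 0.993
```

```bash
python3 -c "
from h import *
cores()
plan(.442,-.042,.12,5,8)"
```

```text
scene 0.78 [320. 221.] top 0.059 [0.638 0.01 ] [0.055 0.045] sat 15.0
scene 0.77 [268. 192.] top 0.054 [ 0.431 -0.086] [0.059 0.052] sat 18.0
scene 0.72 [266. 250.] top 0.069 [ 0.644 -0.183] [0.034 0.061] sat 94.0
scene 0.5 [354. 153.] top 0.054 [0.446 0.301] [0.059 0.053] sat 70.0
scene 0.49 [342. 217.] top 0.058 [0.659 0.106] [0.011 0.026] sat 13.0
side 0.76 [234. 183.] top 0.054 [0.355 0.273] [0.056 0.056] sat 200.0
side 0.67 [311. 244.] top 0.054 [ 0.429 -0.085] [0.055 0.056] sat 27.0
side 0.65 [348. 191.] top 0.059 [0.638 0.017] [0.056 0.057] sat 27.0
side 0.55 [331. 178.] top 0.059 [0.626 0.109] [0.033 0.055] sat 27.0
side 0.54 [254. 167.] top 0.053 [0.445 0.304] [0.055 0.06 ] sat 156.0
t 14.47 pos [0.6388 0.0141 0.1298] jaw yaw 4.8 gap 0.995 F [-0.6  0.1 -0. ] tilt 0.12 j7 0.14
 world D cm [-19.68  -5.61  -0.98] rotvec [ 0.1 -0.  -0.2] tool D before turn [ -3.94 -20.09   0.93] after turn [ -3.87 -20.1    0.98]
 spread: -0.49,-2.51,0.12,0.02,-0.00,-0.02, -0.49,-2.51,0.12,0.02,-0.00,-0.02, -0.49,-2.51,0.12,0.02,-0.00,-0.02, -0.49,-2.51,0.12,0.02,-0.00,-0.02, -0.49,-2.51,0.12,0.02,-0.00,-0.02, -0.49,-2.51,0.12,0.02,-0.00,-0.02, -0.49,-2.51,0.12,0.02,-0.00,-0.02, -0.49,-2.51,0.12,0.02,-0.00,-0.02
```

The third core was knocked to (0.430, -0.0855); that was the announced disturbance. I pick it up from there.

Request:
{"op": "move_arm", "data": {
  "targets": [-1.1,-2.7,0.1,0,0,0,-1.0,-2.7,0.1,0,0,0,-1.0,-2.7,0.1,0,0,0,-1.0,-2.7,0.1,0,0,0,-1.0,-2.7,0.1,0,0,0,-1.0,-2.7,0.1,0,0,0,-1.0,-2.7,0.1,0,0,0,-1.0,-2.7,0.1,0,0,0]
}}

```text
t: 15.13
ee_pos: [0.4276, -0.0851, 0.1192]
eef_rot: [-0.001, 0.677, 0.736, -0.001]
force: [-0.1, -0.1, 0.5]
finger_gap: 1.001
```

```bash
python3 -c "
from h import *
plan(.430,-.0855,.013,5,8)"
```

```text
t 15.13 pos [ 0.4276 -0.0851  0.1192] jaw yaw 4.8 gap 1.001 F [-0.1 -0.1  0.5] tilt 0.14 j7 0.17
 world D cm [  0.24  -0.04 -10.62] rotvec [-0.1 -0.  -0.2] tool D before turn [-0.06  0.26 10.62] after turn [-0.06  0.23 10.62]
 spread: -0.01,0.03,1.33,-0.02,-0.00,-0.02, -0.01,0.03,1.33,-0.02,-0.00,-0.02, -0.01,0.03,1.33,-0.02,-0.00,-0.02, -0.01,0.03,1.33,-0.02,-0.00,-0.02, -0.01,0.03,1.33,-0.02,-0.00,-0.02, -0.01,0.03,1.33,-0.02,-0.00,-0.02, -0.01,0.03,1.33,-0.02,-0.00,-0.02, -0.01,0.03,1.33,-0.02,-0.00,-0.02
```

Request:
{"op": "move_arm", "data": {
  "targets": [0,0.1,2,0,0,0,0,0,2,0,0,0,0,0,2,0,0,0,0,0,2,0,0,0,0,0,1.5,0,0,0,0,0,1,0,0,0,0,0,0,0,0,0,0,0,0,0,0,0]
}}

```text
t: 15.8
ee_pos: [0.4302, -0.0849, 0.0152]
eef_rot: [-0.001, 0.677, 0.736, -0.001]
force: [0.6, 0.4, 0.3]
finger_gap: 0.997
```

Request:
{"op": "move_arm", "data": {
  "targets": [0,0,0,0,0,0,0,0,0,0,0,0,0,0,0,0,0,0,0,0,0,0,0,0,0,0,0,0,0,0,0,0,0,0,0,0,0,0,0,0,0,0,0,0,0,0,0,0],
  "jaw": 0.4,
  "force": 30
}}

```text
t: 16.47
ee_pos: [0.4309, -0.0847, 0.0157]
eef_rot: [-0.0, 0.677, 0.736, 0.0]
force: [-1.4, 1.2, 6.0]
finger_gap: 0.635
```

Request:
{"op": "move_arm", "data": {
  "targets": [0,0,-1,0,0,0,0,0,-2,0,0,0,0,0,-3,0,0,0,0,0,-2,0,0,0,0,0,0,0,0,0,0,0,0,0,0,0,0,0,0,0,0,0,0,0,0,0,0,0]
}}

```text
t: 17.13
ee_pos: [0.4299, -0.0847, 0.0944]
eef_rot: [-0.001, 0.677, 0.736, -0.001]
force: [-0.6, -0.0, -2.6]
finger_gap: 0.64
```

```bash
python3 -c "
from h import *
plan(.638,-.082,.09,5,10)"
```

```text
t 17.13 pos [ 0.4299 -0.0847  0.0944] jaw yaw 4.8 gap 0.64 F [-0.6 -0.  -2.6] tilt 0.12 j7 0.2
 world D cm [20.81  0.27 -0.44] rotvec [-0.1 -0.  -0.2] tool D before turn [-1.48 20.76  0.39] after turn [-1.55 20.75  0.44]
 spread: -0.15,2.08,0.04,-0.01,-0.00,-0.02, -0.15,2.08,0.04,-0.01,-0.00,-0.02, -0.15,2.08,0.04,-0.01,-0.00,-0.02, -0.15,2.08,0.04,-0.01,-0.00,-0.02, -0.15,2.08,0.04,-0.01,-0.00,-0.02, -0.15,2.08,0.04,-0.01,-0.00,-0.02, -0.15,2.08,0.04,-0.01,-0.00,-0.02, -0.15,2.08,0.04,-0.01,-0.00,-0.02, -0.15,2.08,0.04,-0.01,-0.00,-0.02, -0.15,2.08,0.04,-0.01,-0.00,-0.02
```

Request:
{"op": "move_arm", "data": {
  "targets": [-0.2,2.6,0,0,0,0,-0.2,2.6,0,0,0,0,-0.2,2.6,0,0,0,0,-0.2,2.6,0,0,0,0,-0.2,2.6,0,0,0,0,-0.2,2.6,0,0,0,0,-0.2,2.6,0,0,0,0,-0.1,2.6,0,0,0,0]
}}

```text
t: 17.8
ee_pos: [0.6397, -0.0823, 0.0934]
eef_rot: [-0.001, 0.677, 0.736, -0.001]
force: [0.2, -0.0, -2.8]
finger_gap: 0.634
```

Request:
{"op": "move_arm", "data": {
  "targets": [0,0,2,0,0,0,0,0,2,0,0,0,0,0,1,0,0,0,0,0,1,0,0,0,0,0,0,0,0,0,0,0,0,0,0,0,0,0,0,0,0,0,0,0,0,0,0,0]
}}

```text
t: 18.47
ee_pos: [0.6401, -0.0823, 0.0367]
eef_rot: [0.001, 0.677, 0.736, 0.001]
force: [0.3, 0.7, -2.5]
finger_gap: 0.635
```

```bash
python3 -c "
from h import *
plan(.638,-.082,.02,5,10)"
```

```text
t 18.47 pos [ 0.6401 -0.0823  0.0367] jaw yaw 4.8 gap 0.635 F [ 0.3  0.7 -2.5] tilt 0.11 j7 0.36
 world D cm [-0.21  0.03 -1.67] rotvec [ 0.1  0.  -0.2] tool D before turn [ 0.04 -0.21  1.67] after turn [ 0.05 -0.21  1.67]
 spread: 0.00,-0.02,0.17,0.01,0.00,-0.02, 0.00,-0.02,0.17,0.01,0.00,-0.02, 0.00,-0.02,0.17,0.01,0.00,-0.02, 0.00,-0.02,0.17,0.01,0.00,-0.02, 0.00,-0.02,0.17,0.01,0.00,-0.02, 0.00,-0.02,0.17,0.01,0.00,-0.02, 0.00,-0.02,0.17,0.01,0.00,-0.02, 0.00,-0.02,0.17,0.01,0.00,-0.02, 0.00,-0.02,0.17,0.01,0.00,-0.02, 0.00,-0.02,0.17,0.01,0.00,-0.02
```

Target z is about 0.0205.

Request:
{"op": "move_arm", "data": {
  "targets": [0,-0.2,0.8,0,0,0,0,0,0.5,0,0,0,0,0,0.1,0,0,0,0,0,0.1,0,0,0,0,0,0.1,0,0,0,0,0,0,0,0,0,0,0,0,0,0,0,0,0,0,0,0,0]
}}

```text
t: 19.13
ee_pos: [0.6368, -0.0822, 0.0208]
eef_rot: [-0.001, 0.677, 0.736, 0.0]
force: [-9.9, 1.9, 14.9]
finger_gap: 0.636
```

Request:
{"op": "move_arm", "data": {
  "targets": [0,0,0.1,0,0,0,0,0,0,0,0,0,0,0,0,0,0,0,0,0,0,0,0,0,0,0,0,0,0,0,0,0,0,0,0,0,0,0,0,0,0,0,0,0,0,0,0,0]
}}

```text
t: 19.8
ee_pos: [0.6369, -0.0822, 0.0207]
eef_rot: [-0.001, 0.677, 0.736, 0.0]
force: [-14.9, 2.1, 24.6]
finger_gap: 0.636
```

Request:
{"op": "move_arm", "data": {
  "targets": [0,0,-0.1,0,0,0,0,0,0,0,0,0,0,0,0,0,0,0,0,0,0,0,0,0,0,0,-1,0,0,0,0,0,-3,0,0,0,0,0,-4,0,0,0,0,0,-4,0,0,0],
  "jaw": 1
}}

```text
t: 20.47
ee_pos: [0.6366, -0.0826, 0.1408]
eef_rot: [-0.001, 0.677, 0.736, -0.001]
force: [1.6, -0.3, 1.0]
finger_gap: 0.995
```

```bash
python3 -c "
from h import *
cores()
c=camera('wrist');cv2.imwrite('pics/w2.png',c['frame']);X,col,u,v=cloud(c)
m=(np.hypot(X[:,0]-.637,X[:,1]+.186)<.05)&(X[:,2]>.074)&(X[:,2]<.1);P=X[m];print(m.sum())
if m.sum()>20: print(cv2.minAreaRect((P[:,:2]*1000).astype(np.float32)))
plan(.638,-.186,.14,-36,8)"
```

```text
scene 0.79 [342. 211.] top 0.059 [0.637 0.108] [0.053 0.055] sat 18.0
scene 0.71 [353. 154.] top 0.054 [0.444 0.301] [0.056 0.054] sat 69.0
scene 0.48 [319. 222.] top 0.058 [0.645 0.016] [0.043 0.052] sat 17.0
scene 0.47 [337. 145.] top 0.053 [0.361 0.27 ] [0.045 0.051] sat 121.0
side 0.75 [235. 184.] top 0.054 [0.355 0.273] [0.055 0.059] sat 197.0
side 0.74 [349. 193.] top 0.059 [0.628 0.017] [0.039 0.056] sat 27.0
side 0.72 [365. 213.] top 0.059 [ 0.635 -0.083] [0.059 0.055] sat 28.0
side 0.52 [330. 178.] top 0.059 [0.637 0.11 ] [0.057 0.057] sat 27.0
side 0.51 [255. 167.] top 0.054 [0.444 0.304] [0.055 0.06 ] sat 157.0
390
((650.6531982421875, -156.20101928710938), (23.431875228881836, 10.849754333496094), 19.394336700439453)
t 20.72 pos [ 0.6373 -0.0823  0.1397] jaw yaw 4.8 gap 0.998 F [-0.1 -0.1 -0.2] tilt 0.02 j7 0.32
 world D cm [  0.07 -10.37   0.03] rotvec [ 0.  -0.  40.8] tool D before turn [-10.34  -0.81  -0.03] after turn [-8.35  6.15 -0.03]
 spread: -1.29,-0.10,-0.00,0.00,-0.00,5.10, -1.30,0.01,-0.00,0.00,-0.00,5.10, -1.29,0.13,-0.00,0.00,-0.00,5.10, -1.27,0.24,-0.00,0.00,-0.00,5.10, -1.25,0.36,-0.00,0.00,-0.00,5.10, -1.21,0.47,-0.00,0.00,-0.00,5.10, -1.16,0.57,-0.00,0.00,-0.00,5.10, -1.11,0.67,-0.00,0.00,-0.00,5.10
```

View pics/w2.png

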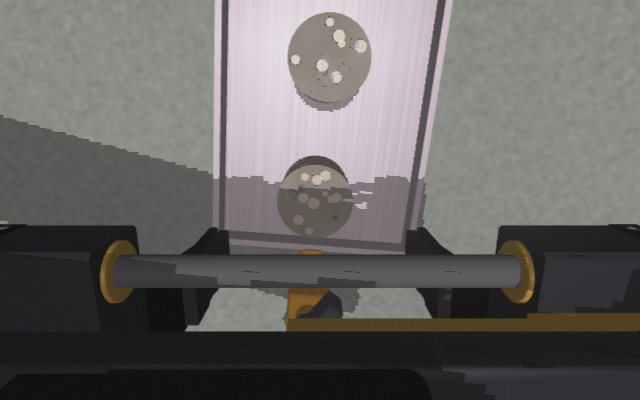

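All three cores are in the pan: (0.637, 0.109), (0.638, 0.016) and (0.636, -0.083). The +y wall puts the pan centre at y ≈ 0.030, so the drain axis is y ≈ -0.185, which agrees with the handle measured at (0.638, -0.185). Next the drain.

Request:
{"op": "move_arm", "data": {
  "targets": [-1.3,-0.1,0,0,0,5.1,-1.3,0,0,0,0,5.1,-1.3,0.1,0,0,0,5.1,-1.3,0.2,0,0,0,5.1,-1.2,0.4,0,0,0,5.1,-1.2,0.5,0,0,0,5.1,-1.2,0.6,0,0,0,5.1,-1.1,0.7,0,0,0,5.1]
}}

```text
t: 21.38
ee_pos: [0.6376, -0.1871, 0.1379]
eef_rot: [-0.001, 0.892, 0.452, -0.001]
force: [-0.5, -0.2, -0.1]
finger_gap: 1.001
```

```bash
python3 -c "
from h import *
plan(.638,-.185,.056,-36,8)
for n in ('scene','side'):
  c=camera(n)
  X,col,u,v=cloud(c)
  m=(np.hypot(X[:,0]-.637,X[:,1]+.186)<.05)&(X[:,2]>.070)&(X[:,2]<.095);P=X[m];print(m.sum())
  if m.sum()>10: print(cv2.minAreaRect((P[:,:2]*1000).astype(np.float32)))
c=camera('wrist');cv2.imwrite('pics/w3.png',c['frame'])
"
```

```text
t 21.38 pos [ 0.6376 -0.1871  0.1379] jaw yaw -36.2 gap 1.001 F [-0.5 -0.2 -0.1] tilt 0.15 j7 -0.16
 world D cm [ 0.04  0.21 -8.19] rotvec [-0.1  0.1 -0.2] tool D before turn [ 0.21 -0.07  8.19] after turn [ 0.2  -0.09  8.19]
 spread: 0.03,-0.01,1.02,-0.02,0.01,-0.03, 0.03,-0.01,1.02,-0.02,0.01,-0.03, 0.03,-0.01,1.02,-0.02,0.01,-0.03, 0.03,-0.01,1.02,-0.02,0.01,-0.03, 0.03,-0.01,1.02,-0.02,0.01,-0.03, 0.02,-0.01,1.02,-0.02,0.01,-0.03, 0.02,-0.01,1.02,-0.02,0.01,-0.03, 0.02,-0.01,1.02,-0.02,0.01,-0.03
33
((655.4002075195312, -163.9398193359375), (19.603042602539062, 12.875085830688477), 53.185203552246094)
137
((636.3552856445312, -184.4844207763672), (70.69513702392578, 19.59328842163086), 52.47182846069336)
```

View pics/w3.png

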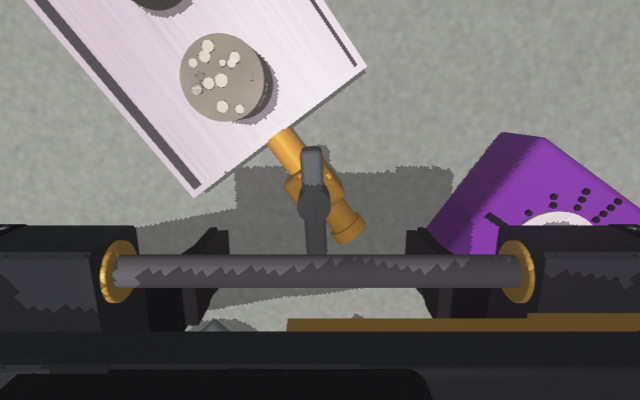

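Request:
{"op": "move_arm", "data": {
  "targets": [0.2,-0.1,1.5,0,0,0,0,0,1.5,0,0,0,0,0,1.5,0,0,0,0,0,1.5,0,0,0,0,0,1.2,0,0,0,0,0,1.0,0,0,0,0,0,0,0,0,0,0,0,0,0,0,0]
}}

```text
t: 22.2
ee_pos: [0.6386, -0.184, 0.0572]
eef_rot: [-0.0, 0.891, 0.455, -0.0]
force: [0.1, -0.0, 0.5]
finger_gap: 0.997
```

Request:
{"op": "move_arm", "data": {
  "targets": [0,0,0,0,0,0,0,0,0,0,0,0,0,0,0,0,0,0,0,0,0,0,0,0,0,0,0,0,0,0,0,0,0,0,0,0,0,0,0,0,0,0,0,0,0,0,0,0],
  "jaw": 0,
  "force": 40
}}

```text
t: 22.87
ee_pos: [0.6388, -0.1844, 0.0575]
eef_rot: [-0.0, 0.891, 0.454, 0.0]
force: [0.4, -0.8, -0.6]
finger_gap: 0.481
```

```bash
python3 -c "
from h import *
plan(.638,-.185,.056,-90,8)"
```

```text
t 22.87 pos [ 0.6388 -0.1844  0.0575] jaw yaw -36.0 gap 0.481 F [ 0.4 -0.8 -0.6] tilt 0.01 j7 -0.13
 world D cm [-0.08 -0.06 -0.15] rotvec [-0. -0. 54.] tool D before turn [-0.09 -0.03  0.15] after turn [-0.08  0.06  0.15]
 spread: -0.01,-0.00,0.02,-0.00,-0.00,6.75, -0.01,-0.00,0.02,-0.00,-0.00,6.75, -0.01,-0.00,0.02,-0.00,-0.00,6.75, -0.01,0.00,0.02,-0.00,-0.00,6.75, -0.01,0.00,0.02,-0.00,-0.00,6.75, -0.01,0.00,0.02,-0.00,-0.00,6.75, -0.01,0.00,0.02,-0.00,-0.00,6.75, -0.01,0.01,0.02,-0.00,-0.00,6.75
```

Still closing (gap 0.48), so I wait.

Request:
{"op": "move_arm", "data": {
  "targets": [0,0,0,0,0,0,0,0,0,0,0,0,0,0,0,0,0,0,0,0,0,0,0,0,0,0,0,0,0,0,0,0,0,0,0,0,0,0,0,0,0,0,0,0,0,0,0,0]
}}

```text
t: 23.53
ee_pos: [0.6383, -0.184, 0.0574]
eef_rot: [-0.001, 0.891, 0.454, -0.0]
force: [-4.7, 2.9, 4.1]
finger_gap: 0.155
```

Request:
{"op": "move_arm", "data": {
  "targets": [0,0,0,0,0,5,0,0,0,0,0,6,0,0,0,0,0,6,0,0,0,0,0,6,0,0,0,0,0,6,0,0,0,0,0,6,0,0,0,0,0,6,0,0,0,0,0,6]
}}

```text
t: 24.2
ee_pos: [0.6377, -0.1831, 0.0574]
eef_rot: [-0.001, 0.998, 0.059, -0.001]
force: [-9.4, 7.6, 7.6]
finger_gap: 0.161
```

```bash
python3 -c "
from h import *
plan(.638,-.185,.056,-90,8);print(read_state()['wrist_torque'])"
```

```text
t 24.2 pos [ 0.6377 -0.1831  0.0574] jaw yaw -83.2 gap 0.161 F [-9.4  7.6  7.6] tilt 0.22 j7 -0.87
 world D cm [ 0.03 -0.19 -0.14] rotvec [-0.2  0.2  6.8] tool D before turn [0.01 0.2  0.14] after turn [0.03 0.19 0.14]
 spread: 0.00,0.02,0.02,-0.02,0.02,0.85, 0.00,0.02,0.02,-0.02,0.02,0.85, 0.00,0.02,0.02,-0.02,0.02,0.85, 0.00,0.02,0.02,-0.02,0.02,0.85, 0.00,0.02,0.02,-0.02,0.02,0.85, 0.00,0.02,0.02,-0.02,0.02,0.85, 0.00,0.02,0.02,-0.02,0.02,0.85, 0.00,0.02,0.02,-0.02,0.02,0.85
[1.35859858 2.16077803 0.20054525]
```

Request:
{"op": "move_arm", "data": {
  "targets": [0,0,0,0,0,3,0,0,0,0,0,3,0,0,0,0,0,2,0,0,0,0,0,1,0,0,0,0,0,1,0,0,0,0,0,0,0,0,0,0,0,0,0,0,0,0,0,0]
}}

```text
t: 24.87
ee_pos: [0.6377, -0.1829, 0.0574]
eef_rot: [-0.001, 1.0, -0.025, -0.002]
force: [-9.9, 6.5, 8.5]
finger_gap: 0.161
```

```bash
python3 -c "
from h import *
plan(.638,-.185,.056,-90,8);print(read_state()['wrist_torque'])"
```

```text
t 24.87 pos [ 0.6377 -0.1829  0.0574] jaw yaw -92.9 gap 0.161 F [-9.9  6.5  8.5] tilt 0.24 j7 -1.02
 world D cm [ 0.03 -0.21 -0.14] rotvec [-0.2  0.2 -2.9] tool D before turn [0.05 0.21 0.14] after turn [0.03 0.21 0.14]
 spread: 0.01,0.03,0.02,-0.02,0.02,-0.36, 0.01,0.03,0.02,-0.02,0.02,-0.36, 0.01,0.03,0.02,-0.02,0.02,-0.36, 0.01,0.03,0.02,-0.02,0.02,-0.36, 0.01,0.03,0.02,-0.02,0.02,-0.36, 0.00,0.03,0.02,-0.02,0.02,-0.36, 0.00,0.03,0.02,-0.02,0.02,-0.36, 0.00,0.03,0.02,-0.02,0.02,-0.36
[1.43167624 2.19446379 0.55035351]
```

Request:
{"op": "move_arm", "data": {
  "targets": [0,0,0,0,0,1,0,0,0,0,0,1,0,0,0,0,0,0,0,0,0,0,0,0,0,0,0,0,0,0,0,0,0,0,0,0,0,0,0,0,0,0,0,0,0,0,0,0]
}}

```text
t: 25.53
ee_pos: [0.6377, -0.1829, 0.0574]
eef_rot: [-0.001, 0.999, -0.043, -0.002]
force: [-9.4, 7.1, 7.5]
finger_gap: 0.165
```

```bash
python3 -c "
from h import *
plan(.638,-.185,.056,-90,8);print(read_state()['wrist_torque'])"
```

```text
t 25.53 pos [ 0.6377 -0.1829  0.0574] jaw yaw -94.9 gap 0.165 F [-9.4  7.1  7.5] tilt 0.23 j7 -1.05
 world D cm [ 0.03 -0.21 -0.14] rotvec [-0.1  0.2 -4.9] tool D before turn [0.05 0.21 0.14] after turn [0.03 0.21 0.14]
 spread: 0.01,0.03,0.02,-0.02,0.02,-0.61, 0.01,0.03,0.02,-0.02,0.02,-0.61, 0.01,0.03,0.02,-0.02,0.02,-0.61, 0.01,0.03,0.02,-0.02,0.02,-0.61, 0.00,0.03,0.02,-0.02,0.02,-0.61, 0.00,0.03,0.02,-0.02,0.02,-0.61, 0.00,0.03,0.02,-0.02,0.02,-0.61, 0.00,0.03,0.02,-0.02,0.02,-0.61
[1.38450652 2.26079956 0.70335605]
```

Torque and gap both rise, so the handle is at its stop. I release, lift and check.

Request:
{"op": "move_arm", "data": {
  "targets": [0,0,0,0,0,-2,0,0,0,0,0,0,0,0,0,0,0,0,0,0,0,0,0,0,0,0,0,0,0,0,0,0,-3,0,0,0,0,0,-4,0,0,0,0,0,-4,0,0,0],
  "jaw": 1
}}

```text
t: 26.2
ee_pos: [0.6381, -0.1844, 0.1681]
eef_rot: [0.0, 1.0, -0.026, -0.001]
force: [1.3, -0.0, 0.3]
finger_gap: 0.686
```

```bash
python3 -c "
from h import *
c=camera('side')
X,col,u,v=cloud(c)
m=(np.hypot(X[:,0]-.637,X[:,1]+.186)<.05)&(X[:,2]>.070)&(X[:,2]<.095);P=X[m];print(m.sum())
print(cv2.minAreaRect((P[:,:2]*1000).astype(np.float32)))
c=camera('wrist');cv2.imwrite('pics/w4.png',c['frame'])
plan(.5485,-.3895,.17,15.3,16)"
```

```text
147
((638.1535034179688, -184.44464111328125), (20.971107482910156, 72.66654968261719), 83.94068145751953)
t 26.3 pos [ 0.6415 -0.1864  0.1744] jaw yaw -93.0 gap 0.78 F [ 0.3 -0.5 -0.3] tilt 0.56 j7 -1.07
 world D cm [ -9.3  -20.31  -0.44] rotvec [-0.2 -0.5 71.7] tool D before turn [-8.21 20.77  0.4 ] after turn [17.13 14.33  0.44]
 spread: -0.51,1.30,0.03,-0.02,-0.03,4.48, -0.41,1.33,0.03,-0.02,-0.03,4.48, -0.30,1.36,0.03,-0.02,-0.03,4.48, -0.20,1.38,0.03,-0.02,-0.03,4.48, -0.09,1.39,0.03,-0.02,-0.03,4.48, 0.02,1.40,0.03,-0.02,-0.03,4.48, 0.13,1.39,0.03,-0.02,-0.03,4.48, 0.24,1.38,0.03,-0.02,-0.03,4.48, 0.34,1.35,0.03,-0.02,-0.03,4.48, 0.45,1.32,0.03,-0.02,-0.03,4.48, 0.55,1.28,0.03,-0.02,-0.03,4.48, 0.65,1.24,0.03,-0.02,-0.03,4.48, 0.74,1.18,0.03,-0.02,-0.03,4.48, 0.83,1.12,0.03,-0.02,-0.03,4.48, 0.92,1.05,0.03,-0.02,-0.03,4.48, 1.00,0.98,0.03,-0.02,-0.03,4.48
```

View pics/w4.png

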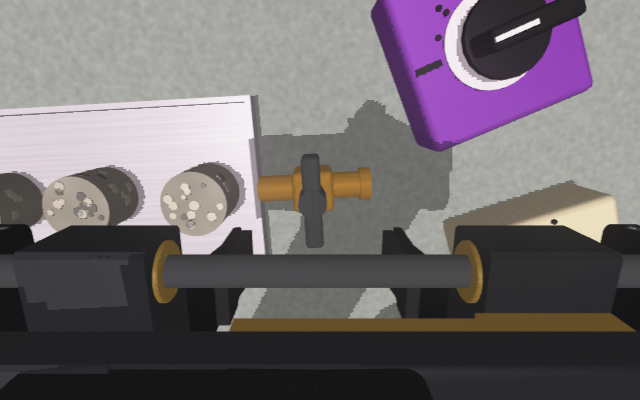

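The drain handle (312,200) is square to its pipe, so it is closed. Next the timer. I turn the long way round so joint 7 has room for the clockwise turn.

```bash
sed -i 's/def plan(x,y,z,psi,n=8):/def plan(x,y,z,psi,n=8,full=False):/; s/d=(psi-cur+90)%180-90/d=(psi-cur) if full else (psi-cur+90)%180-90/' h.py; python3 -c "
from h import *
plan(.5485,-.3895,.17,15.3,16,True)"
```

```text
t 26.3 pos [ 0.6415 -0.1864  0.1744] jaw yaw -93.0 gap 0.78 F [ 0.3 -0.5 -0.3] tilt 0.56 j7 -1.07
 world D cm [ -9.3  -20.31  -0.44] rotvec [   0.6   -0.3 -108.3] tool D before turn [-8.21 20.77  0.4 ] after turn [-17.13 -14.33   0.44]
 spread: -0.51,1.30,0.03,0.04,-0.02,-6.77, -0.66,1.23,0.02,0.04,-0.02,-6.77, -0.80,1.14,0.02,0.04,-0.02,-6.77, -0.93,1.04,0.02,0.04,-0.02,-6.77, -1.05,0.92,0.02,0.04,-0.02,-6.77, -1.15,0.79,0.02,0.04,-0.02,-6.77, -1.23,0.65,0.02,0.04,-0.02,-6.77, -1.30,0.50,0.02,0.04,-0.02,-6.77, -1.35,0.34,0.02,0.04,-0.02,-6.77, -1.38,0.18,0.02,0.04,-0.02,-6.77, -1.40,0.02,0.02,0.04,-0.02,-6.77, -1.39,-0.15,0.02,0.04,-0.02,-6.77, -1.36,-0.31,0.02,0.04,-0.02,-6.77, -1.32,-0.47,0.03,0.04,-0.02,-6.77, -1.25,-0.62,0.03,0.04,-0.02,-6.77, -1.17,-0.76,0.03,0.04,-0.02,-6.77
```

Request:
{"op": "move_arm", "data": {
  "targets": [-0.5,1.3,0,0,0,-6.8,-0.7,1.2,0,0,0,-6.8,-0.8,1.1,0,0,0,-6.8,-0.9,1.0,0,0,0,-6.8,-1.1,0.9,0,0,0,-6.8,-1.2,0.8,0,0,0,-6.8,-1.2,0.7,0,0,0,-6.8,-1.3,0.5,0,0,0,-6.8]
}}

```text
t: 26.97
ee_pos: [0.5919, -0.2863, 0.1674]
eef_rot: [0.0, 0.9, 0.436, 0.0]
force: [-0.2, -0.9, -0.5]
finger_gap: 0.999
```

Request:
{"op": "move_arm", "data": {
  "targets": [-1.4,0.3,0,0,0,-6.8,-1.4,0.2,0,0,0,-6.8,-1.4,0,0,0,0,-6.8,-1.4,-0.2,0,0,0,-6.8,-1.4,-0.3,0,0,0,-6.8,-1.3,-0.5,0,0,0,-6.8,-1.3,-0.6,0,0,0,-6.8,-1.2,-0.8,0,0,0,-6.8]
}}

```text
t: 27.63
ee_pos: [0.5443, -0.3894, 0.1673]
eef_rot: [0.0, 0.601, 0.799, 0.0]
force: [0.5, 0.3, -0.2]
finger_gap: 0.997
```

```bash
python3 -c "
from h import *
plan(.5485,-.3895,.09,15.3,8)
c=camera('wrist');cv2.imwrite('pics/w5.png',c['frame'])
c=camera('side')
X,col,u,v=cloud(c)
m=(np.hypot(X[:,0]-.5485,X[:,1]+.3895)<.035)&(X[:,2]>.105)&(X[:,2]<.125);P=X[m];print(m.sum())
print(cv2.minAreaRect((P[:,:2]*1000).astype(np.float32)))
"
```

```text
t 27.63 pos [ 0.5443 -0.3894  0.1673] jaw yaw 16.1 gap 0.997 F [ 0.5  0.3 -0.2] tilt 0.01 j7 1.03
 world D cm [ 0.42 -0.01 -7.73] rotvec [0.  0.  0.8] tool D before turn [-0.12  0.4   7.73] after turn [-0.12  0.4   7.73]
 spread: -0.02,0.05,0.97,0.00,0.00,0.10, -0.02,0.05,0.97,0.00,0.00,0.10, -0.02,0.05,0.97,0.00,0.00,0.10, -0.02,0.05,0.97,0.00,0.00,0.10, -0.02,0.05,0.97,0.00,0.00,0.10, -0.01,0.05,0.97,0.00,0.00,0.10, -0.01,0.05,0.97,0.00,0.00,0.10, -0.01,0.05,0.97,0.00,0.00,0.10
0
((0.0, 0.0), (0.0, 0.0), 0.0)
```

View pics/w5.png

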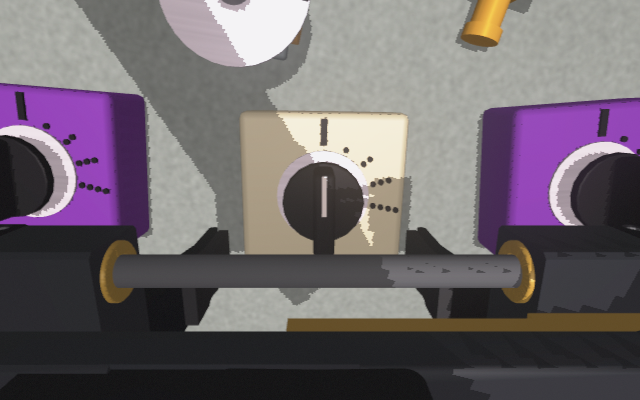

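The cream timer sits between the fingers, with the pointer at the dash (324,130). Three dots is at (380,182), clockwise. I descend.

Request:
{"op": "move_arm", "data": {
  "targets": [-0.1,0.4,1.5,0,0,0.8,0,0,1.5,0,0,0,0,0,1.5,0,0,0,0,0,1.5,0,0,0,0,0,1.2,0,0,0,0,0,0.6,0,0,0,0,0,0,0,0,0,0,0,0,0,0,0]
}}

```text
t: 28.4
ee_pos: [0.5491, -0.3882, 0.0895]
eef_rot: [-0.0, 0.609, 0.793, 0.0]
force: [0.6, 0.2, -0.2]
finger_gap: 0.999
```

Request:
{"op": "move_arm", "data": {
  "targets": [0,0,0,0,0,0,0,0,0,0,0,0,0,0,0,0,0,0,0,0,0,0,0,0,0,0,0,0,0,0,0,0,0,0,0,0,0,0,0,0,0,0,0,0,0,0,0,0],
  "jaw": 0,
  "force": 50
}}

```text
t: 29.07
ee_pos: [0.5487, -0.3885, 0.0895]
eef_rot: [-0.0, 0.609, 0.793, 0.0]
force: [-0.3, 0.1, -0.1]
finger_gap: 0.472
```

Request:
{"op": "move_arm", "data": {
  "targets": [0,0,0,0,0,0,0,0,0,0,0,0,0,0,0,0,0,0,0,0,0,0,0,0,0,0,0,0,0,0,0,0,0,0,0,0,0,0,0,0,0,0,0,0,0,0,0,0]
}}

```text
t: 29.73
ee_pos: [0.5486, -0.3885, 0.0895]
eef_rot: [-0.0, 0.609, 0.793, -0.0]
force: [-0.7, 0.9, 1.2]
finger_gap: 0.156
```

```bash
python3 -c "
from h import *
plan(.5485,-.3895,.077,15.3,8);print(read_state()['wrist_torque'])"
```

```text
t 29.73 pos [ 0.5486 -0.3885  0.0895] jaw yaw 15.0 gap 0.156 F [-0.7  0.9  1.2] tilt 0.01 j7 1.03
 world D cm [-0.01 -0.1  -1.25] rotvec [-0.  -0.  -0.3] tool D before turn [-0.09 -0.04  1.25] after turn [-0.09 -0.04  1.25]
 spread: -0.01,-0.00,0.16,-0.00,-0.00,-0.04, -0.01,-0.00,0.16,-0.00,-0.00,-0.04, -0.01,-0.00,0.16,-0.00,-0.00,-0.04, -0.01,-0.00,0.16,-0.00,-0.00,-0.04, -0.01,-0.00,0.16,-0.00,-0.00,-0.04, -0.01,-0.00,0.16,-0.00,-0.00,-0.04, -0.01,-0.00,0.16,-0.00,-0.00,-0.04, -0.01,-0.00,0.16,-0.00,-0.00,-0.04
[-0.0520905   0.15626203 -0.02762299]
```

Gripped well. I push down 11 mm in small steps.

Request:
{"op": "move_arm", "data": {
  "targets": [0,0,0.2,0,0,0,0,0,0.2,0,0,0,0,0,0.2,0,0,0,0,0,0.2,0,0,0,0,0,0.2,0,0,0,0,0,0.1,0,0,0,0,0,0.1,0,0,0,0,0,0,0,0,0]
}}

```text
t: 30.4
ee_pos: [0.5487, -0.3886, 0.0784]
eef_rot: [0.0, 0.609, 0.793, 0.0]
force: [-3.8, 3.2, 10.1]
finger_gap: 0.154
```

```bash
python3 -c "
from h import *
plan(.5485,-.3895,.077,15.3,8);print(read_state()['wrist_torque'])"
```

```text
t 30.4 pos [ 0.5487 -0.3886  0.0784] jaw yaw 15.0 gap 0.154 F [-3.8  3.2 10.1] tilt 0.03 j7 1.04
 world D cm [-0.02 -0.09 -0.14] rotvec [ 0.  -0.  -0.3] tool D before turn [-0.08 -0.05  0.14] after turn [-0.08 -0.05  0.14]
 spread: -0.01,-0.01,0.02,0.00,-0.00,-0.04, -0.01,-0.01,0.02,0.00,-0.00,-0.04, -0.01,-0.01,0.02,0.00,-0.00,-0.04, -0.01,-0.01,0.02,0.00,-0.00,-0.04, -0.01,-0.01,0.02,0.00,-0.00,-0.04, -0.01,-0.01,0.02,0.00,-0.00,-0.04, -0.01,-0.01,0.02,0.00,-0.00,-0.04, -0.01,-0.01,0.02,0.00,-0.00,-0.04
[0.61470635 1.11328518 0.00178323]
```

Request:
{"op": "move_arm", "data": {
  "targets": [0,0,0.1,0,0,0,0,0,0,0,0,3,0,0,0,0,0,4,0,0,0,0,0,5,0,0,0,0,0,5,0,0,0,0,0,4,0,0,0,0,0,4,0,0,0,0,0,0]
}}

```text
t: 31.07
ee_pos: [0.5487, -0.3887, 0.0783]
eef_rot: [0.0, 0.767, 0.641, 0.0]
force: [-7.7, 5.6, 18.1]
finger_gap: 0.155
```

```bash
python3 -c "
from h import *
plan(.5485,-.3895,.077,-60,8);print(read_state()['wrist_torque'])"
```

```text
t 31.07 pos [ 0.5487 -0.3887  0.0783] jaw yaw -10.2 gap 0.155 F [-7.7  5.6 18.1] tilt 0.04 j7 0.64
 world D cm [-0.02 -0.08 -0.13] rotvec [ 0.  -0.  49.8] tool D before turn [-0.09 -0.01  0.13] after turn [-0.06  0.06  0.13]
 spread: -0.01,-0.00,0.02,0.00,-0.00,6.22, -0.01,0.00,0.02,0.00,-0.00,6.22, -0.01,0.00,0.02,0.00,-0.00,6.22, -0.01,0.00,0.02,0.00,-0.00,6.22, -0.01,0.00,0.02,0.00,-0.00,6.22, -0.01,0.00,0.02,0.00,-0.00,6.22, -0.01,0.01,0.02,0.00,-0.00,6.22, -0.01,0.01,0.02,0.00,-0.00,6.22
[ 1.27232443  1.81983833 -0.05122341]
```

Turned 25° with the knob held firmly at the bottom (18 N). I continue in the same steps.

Request:
{"op": "move_arm", "data": {
  "targets": [0,0,0,0,0,3,0,0,0,0,0,5,0,0,0,0,0,5,0,0,0,0,0,5,0,0,0,0,0,5,0,0,0,0,0,2,0,0,0,0,0,0,0,0,0,0,0,0]
}}

```text
t: 31.73
ee_pos: [0.5487, -0.3887, 0.0783]
eef_rot: [0.0, 0.887, 0.462, 0.0]
force: [-8.3, 6.7, 19.7]
finger_gap: 0.154
```

Request:
{"op": "move_arm", "data": {
  "targets": [0,0,0,0,0,3,0,0,0,0,0,5,0,0,0,0,0,5,0,0,0,0,0,5,0,0,0,0,0,5,0,0,0,0,0,2,0,0,0,0,0,0,0,0,0,0,0,0]
}}

```text
t: 32.4
ee_pos: [0.5487, -0.3886, 0.0783]
eef_rot: [-0.0, 0.966, 0.259, 0.0]
force: [-7.2, 6.2, 19.0]
finger_gap: 0.157
```

```bash
python3 -c "
from h import *
plan(.5485,-.3895,.0895,-60,8);print(read_state()['wrist_torque'])"
```

```text
t 32.4 pos [ 0.5487 -0.3886  0.0783] jaw yaw -60.0 gap 0.157 F [-7.2  6.2 19. ] tilt 0.04 j7 -0.14
 world D cm [-0.02 -0.09  1.12] rotvec [-0. -0.  0.] tool D before turn [-0.06  0.07 -1.12] after turn [-0.06  0.07 -1.12]
 spread: -0.01,0.01,-0.14,-0.00,-0.00,0.00, -0.01,0.01,-0.14,-0.00,-0.00,0.00, -0.01,0.01,-0.14,-0.00,-0.00,0.00, -0.01,0.01,-0.14,-0.00,-0.00,0.00, -0.01,0.01,-0.14,-0.00,-0.00,0.00, -0.01,0.01,-0.14,-0.00,-0.00,0.00, -0.01,0.01,-0.14,-0.00,-0.00,0.00, -0.01,0.01,-0.14,-0.00,-0.00,0.00
[ 1.37807532  1.91391457 -0.05690402]
```

Request:
{"op": "move_arm", "data": {
  "targets": [0,0,-0.2,0,0,0,0,0,-0.2,0,0,0,0,0,-0.2,0,0,0,0,0,-0.2,0,0,0,0,0,-0.2,0,0,0,0,0,-0.2,0,0,0,0,0,0,0,0,0,0,0,0,0,0,0]
}}

```text
t: 33.07
ee_pos: [0.5486, -0.3885, 0.0884]
eef_rot: [-0.0, 0.966, 0.259, -0.0]
force: [-2.2, 0.6, 2.3]
finger_gap: 0.157
```

Request:
{"op": "move_arm", "data": {
  "targets": [0,0,0,0,0,0,0,0,0,0,0,0,0,0,0,0,0,0,0,0,0,0,0,0,0,0,0,0,0,0,0,0,0,0,0,0,0,0,0,0,0,0,0,0,0,0,0,0],
  "jaw": 0.8
}}

```text
t: 33.73
ee_pos: [0.5487, -0.3885, 0.0885]
eef_rot: [-0.0, 0.966, 0.259, 0.0]
force: [-0.5, 0.6, -0.5]
finger_gap: 0.677
```

Request:
{"op": "move_arm", "data": {
  "targets": [0,0,-1,0,0,0,0,0,-2,0,0,0,0,0,-2,0,0,0,0,0,-2,0,0,0,0,0,-1,0,0,0,0,0,0,0,0,0,0,0,0,0,0,0,0,0,0,0,0,0]
}}

```text
t: 34.4
ee_pos: [0.5484, -0.388, 0.1673]
eef_rot: [-0.001, 0.966, 0.259, -0.0]
force: [0.6, 0.2, -0.5]
finger_gap: 0.801
```

```bash
python3 -c "
from h import *
c=camera('wrist');cv2.imwrite('pics/w6.png',c['frame'])
X,col,u,v=cloud(c)
m=(np.hypot(X[:,0]-.5485,X[:,1]+.3895)<.035)&(X[:,2]>.105)&(X[:,2]<.13);P=X[m];print(m.sum(),np.percentile(P[:,2],[5,50,95]) if m.sum() else '')
plan(.46,-.198,.18,-10,16)
"
```

```text
1823 [0.11450762 0.11736245 0.1188956 ]
t 34.45 pos [ 0.5484 -0.388   0.1671] jaw yaw -60.0 gap 0.802 F [-0.5  0.3  0.7] tilt 0.11 j7 -0.18
 world D cm [-8.84 19.    1.29] rotvec [ -0.1  -0.  -50. ] tool D before turn [  1.85 -20.87  -1.25] after turn [ 17.17 -12.    -1.29]
 spread: 0.12,-1.30,-0.08,-0.01,-0.00,-3.12, 0.19,-1.30,-0.08,-0.01,-0.00,-3.12, 0.26,-1.28,-0.08,-0.01,-0.00,-3.12, 0.33,-1.27,-0.08,-0.01,-0.00,-3.12, 0.40,-1.25,-0.08,-0.01,-0.00,-3.12, 0.46,-1.22,-0.08,-0.01,-0.00,-3.12, 0.53,-1.20,-0.08,-0.01,-0.00,-3.12, 0.59,-1.17,-0.08,-0.01,-0.00,-3.12, 0.66,-1.13,-0.08,-0.01,-0.00,-3.12, 0.72,-1.10,-0.08,-0.01,-0.00,-3.12, 0.78,-1.06,-0.08,-0.01,-0.00,-3.12, 0.83,-1.01,-0.08,-0.01,-0.00,-3.12, 0.89,-0.96,-0.08,-0.01,-0.00,-3.12, 0.94,-0.91,-0.08,-0.01,-0.00,-3.12, 0.99,-0.86,-0.08,-0.01,-0.00,-3.12, 1.03,-0.81,-0.08,-0.01,-0.00,-3.12
```

View pics/w6.png

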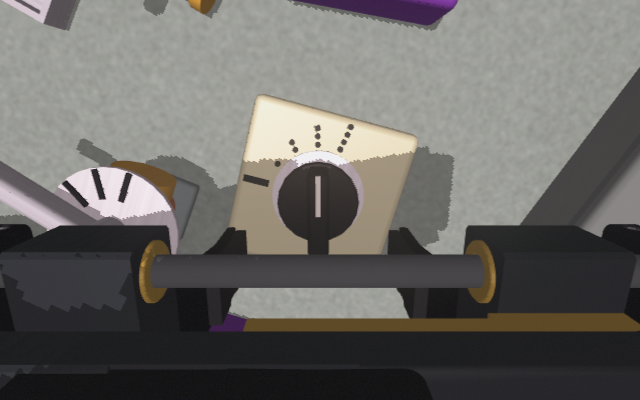

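The knob points at the three dots (318,135) and is up (top z 0.117). Next I go above the feed lever grip point and measure it.

Request:
{"op": "move_arm", "data": {
  "targets": [0.1,-1.3,-0.1,0,0,-3.3,0.2,-1.3,-0.1,0,0,-3.3,0.3,-1.3,-0.1,0,0,-3.3,0.3,-1.3,-0.1,0,0,-3.3,0.4,-1.3,-0.1,0,0,-3.3,0.5,-1.2,-0.1,0,0,-3.3,0.5,-1.2,-0.1,0,0,-3.3,0.6,-1.2,-0.1,0,0,-3.3]
}}

```text
t: 35.12
ee_pos: [0.5023, -0.2921, 0.1754]
eef_rot: [-0.001, 0.881, 0.474, -0.001]
force: [-0.7, 0.5, 1.0]
finger_gap: 0.801
```

```bash
python3 -c "
from h import *
c=camera('wrist');cv2.imwrite('pics/w7.png',c['frame'])
plan(.46,-.198,.18,-4,8)
cores()
for n in ('wrist','scene','side'):
  c=camera(n)
  X,col,u,v=cloud(c)
  m=(X[:,0]>.40)&(X[:,0]<.52)&(X[:,1]>-.24)&(X[:,1]<-.15)&(X[:,2]>.1)&(X[:,2]<.125);P=X[m];print(n,m.sum())
  if m.sum()>10: print(cv2.minAreaRect((P[:,:2]*1000).astype(np.float32)),np.percentile(P[:,2],95))
  m=(np.hypot(X[:,0]-.455,X[:,1]+.27)<.06)&(X[:,2]>.08)&(X[:,2]<.093);P=X[m]
  if m.sum()>10: print('disc',cv2.minEnclosingCircle((P[:,:2]*1000).astype(np.float32)),m.sum())
"
```

```text
t 35.17 pos [ 0.5019 -0.2902  0.1756] jaw yaw -33.1 gap 0.802 F [ 2.  -0.2  0.4] tilt 0.16 j7 0.09
 world D cm [-4.19  9.22  0.44] rotvec [ -0.1  -0.1 -29.1] tool D before turn [ 5.44 -8.55 -0.42] after turn [ 8.91 -4.82 -0.44]
 spread: 0.68,-1.07,-0.05,-0.02,-0.01,-3.64, 0.75,-1.02,-0.05,-0.02,-0.01,-3.64, 0.81,-0.97,-0.05,-0.02,-0.01,-3.64, 0.87,-0.92,-0.05,-0.02,-0.01,-3.64, 0.93,-0.86,-0.05,-0.02,-0.01,-3.64, 0.98,-0.80,-0.05,-0.02,-0.01,-3.64, 1.03,-0.74,-0.05,-0.02,-0.01,-3.64, 1.07,-0.67,-0.06,-0.02,-0.01,-3.64
scene 0.77 [319. 222.] top 0.059 [0.639 0.015] [0.051 0.055] sat 17.0
scene 0.63 [340. 210.] top 0.059 [0.638 0.107] [0.055 0.054] sat 17.0
scene 0.63 [298. 231.] top 0.059 [ 0.638 -0.083] [0.056 0.054] sat 18.0
scene 0.54 [353. 154.] top 0.055 [0.446 0.3  ] [0.054 0.056] sat 67.0
scene 0.49 [336. 145.] top 0.053 [0.361 0.27 ] [0.045 0.052] sat 119.0
side 0.9 [367. 214.] top 0.059 [ 0.636 -0.083] [0.055 0.057] sat 27.0
side 0.88 [235. 183.] top 0.054 [0.355 0.272] [0.056 0.058] sat 199.0
side 0.77 [330. 179.] top 0.059 [0.636 0.108] [0.053 0.053] sat 27.0
side 0.63 [351. 191.] top 0.059 [0.638 0.017] [0.053 0.056] sat 26.0
wrist 3204
((462.07421875, -202.09361267089844), (76.90621185302734, 14.764500617980957), 84.2489013671875) 0.11539453941269076
disc ((455.0899658203125, -267.400146484375), 48.328392028808594) 8497
scene 112
((463.371337890625, -203.46827697753906), (71.24360656738281, 16.329042434692383), 86.5345230102539) 0.1174390861480661
disc ((457.0178527832031, -267.9471435546875), 48.42319869995117) 246
side 159
((460.52557373046875, -203.02378845214844), (74.96250915527344, 14.58523941040039), 83.06514739990234) 0.11720199486063654
disc ((454.83404541015625, -267.8409729003906), 48.672664642333984) 801
```

View pics/w7.png

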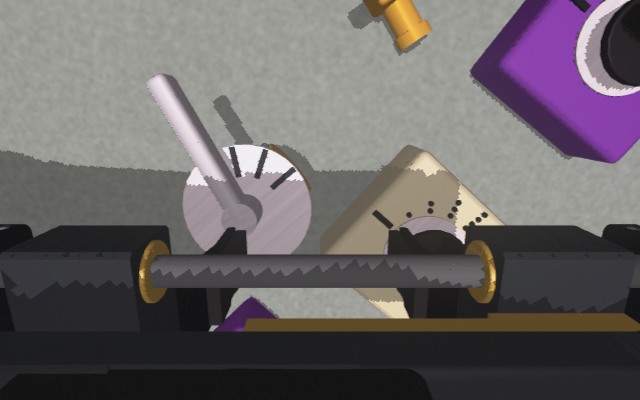

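Run:
```python
from h import *
out=[]
for n in("wrist","side","scene"):
    c=camera(n);ctr=(.4552,-.2685);z=.0865;s=.06;N=390
    W=np.array([[ctr[0]+s,ctr[1]+s,z],[ctr[0]+s,ctr[1]-s,z],[ctr[0]-s,ctr[1]-s,z],[ctr[0]-s,ctr[1]+s,z]])
    H=cv2.getPerspectiveTransform(proj(c,W).astype(np.float32),np.float32([[0,0],[N,0],[N,N],[0,N]]))
    im=cv2.warpPerspective(c["frame"],H,(N,N),flags=cv2.INTER_CUBIC)
    g=cv2.cvtColor(im,cv2.COLOR_BGR2GRAY)
    # radial profile at r 34..44mm
    A=np.arange(-20,130,1);pr=[]
    for a in A:
        t=np.radians(a);pr.append(np.mean([g[int(N/2-np.cos(t)*r*N/2/s),int(N/2-np.sin(t)*r*N/2/s)] for r in np.linspace(.036,.044,5)]))
    pr=np.array(pr);print(n,[(int(a),int(p)) for a,p in zip(A,pr) if p<110])
    for a in (98,68,38,8):
        t=np.radians(a);p=lambda r:(int(N/2-np.sin(t)*r*N/2/s),int(N/2-np.cos(t)*r*N/2/s));cv2.line(im,p(.05),p(.058),(0,0,255),1)
    out.append(im)
cv2.imwrite("pics/rect2.png",cv2.resize(np.hstack(out),(798,266)))
```

```text
wrist [(6, 68), (7, 64), (8, 64), (9, 61), (10, 73), (36, 69), (37, 72), (38, 73), (39, 69), (65, 98), (66, 61), (67, 69), (68, 69), (69, 66), (70, 109), (80, 90), (81, 91), (82, 92), (83, 93), (84, 93), (85, 96), (86, 109)]
side [(5, 79), (6, 52), (7, 41), (8, 48), (9, 72), (10, 97), (34, 109), (35, 78), (36, 58), (37, 58), (38, 76), (39, 99), (67, 106), (68, 104), (69, 104), (70, 104), (71, 105), (72, 105), (73, 105), (74, 106), (75, 106), (76, 105), (77, 104), (78, 101), (79, 97), (80, 92), (81, 87), (82, 81), (83, 76), (84, 74), (85, 75), (86, 78), (87, 84), (88, 92), (89, 98), (90, 102), (91, 102), (92, 95), (93, 81), (94, 65), (95, 50), (96, 45), (97, 56), (98, 79)]
scene [(83, 109), (84, 106), (85, 104), (86, 101), (87, 98), (88, 96), (89, 93), (90, 92), (91, 91), (92, 92), (93, 93), (94, 96), (95, 98), (96, 103), (97, 108)]
```

View pics/rect2.png

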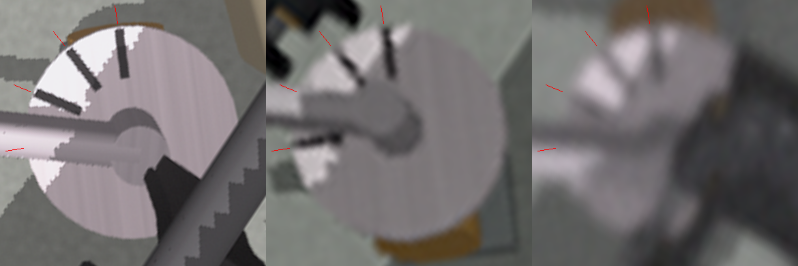

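The marks are at yaw 97°, 67.5°, 37.5° and 7.8°. The lever is at 84.2°, so it is about 13° open, and the target yaw is 37.5°. The cores all still stand. I approach the grip point (0.4625, -0.197).

```bash
python3 -c "
from h import *
plan(.4625,-.197,.16,-5.8,8)"
```

```text
t 35.67 pos [ 0.503  -0.2934  0.1763] jaw yaw -33.6 gap 0.8 F [-0.2  0.2 -0.2] tilt 0.03 j7 0.09
 world D cm [-4.05  9.64 -1.63] rotvec [ -0.    0.  -27.8] tool D before turn [ 5.79 -8.71  1.63] after turn [ 9.18 -5.    1.63]
 spread: 0.72,-1.09,0.20,-0.00,0.00,-3.48, 0.79,-1.04,0.20,-0.00,0.00,-3.48, 0.85,-0.99,0.20,-0.00,0.00,-3.48, 0.91,-0.94,0.20,-0.00,0.00,-3.48, 0.96,-0.88,0.20,-0.00,0.00,-3.48, 1.02,-0.82,0.20,-0.00,0.00,-3.48, 1.06,-0.76,0.20,-0.00,0.00,-3.48, 1.11,-0.69,0.20,-0.00,0.00,-3.48
```

Request:
{"op": "move_arm", "data": {
  "targets": [0.7,-1.1,0.2,0,0,-3.5,0.8,-1.0,0.2,0,0,-3.5,0.9,-1.0,0.2,0,0,-3.5,0.9,-0.9,0.2,0,0,-3.5,1.0,-0.9,0.2,0,0,-3.5,1.0,-0.8,0.2,0,0,-3.5,1.1,-0.8,0.2,0,0,-3.5,1.1,-0.7,0.2,0,0,-3.4]
}}

```text
t: 36.33
ee_pos: [0.4626, -0.1957, 0.1604]
eef_rot: [0.0, 0.74, 0.672, 0.0]
force: [0.1, 0.1, -0.0]
finger_gap: 0.805
```

```bash
python3 -c "
from h import *
plan(.4625,-.197,.086,-5.8,8)
c=camera('wrist');cv2.imwrite('pics/w8.png',c['frame'])"
```

```text
t 36.33 pos [ 0.4626 -0.1957  0.1604] jaw yaw -5.5 gap 0.805 F [ 0.1  0.1 -0. ] tilt 0.01 j7 0.3
 world D cm [-0.01 -0.13 -7.44] rotvec [ 0.  -0.   0.3] tool D before turn [-0.13  0.01  7.44] after turn [-0.13  0.01  7.44]
 spread: -0.02,0.00,0.93,0.00,-0.00,0.03, -0.02,0.00,0.93,0.00,-0.00,0.03, -0.02,0.00,0.93,0.00,-0.00,0.03, -0.02,0.00,0.93,0.00,-0.00,0.03, -0.02,0.00,0.93,0.00,-0.00,0.03, -0.02,0.00,0.93,0.00,-0.00,0.03, -0.02,0.00,0.93,0.00,-0.00,0.03, -0.02,0.00,0.93,0.00,-0.00,0.03
```

View pics/w8.png

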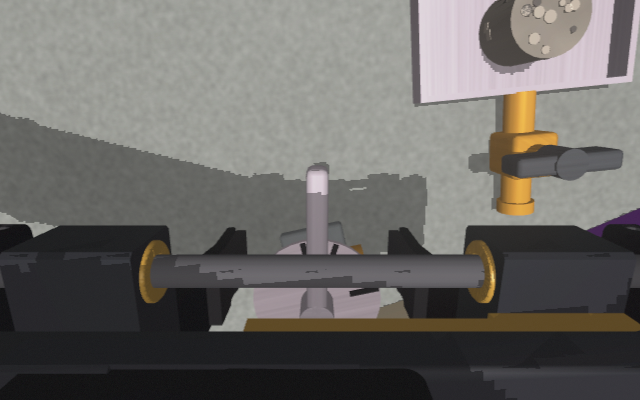

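The lever is centred between the fingers (column 318).

Request:
{"op": "move_arm", "data": {
  "targets": [-0.1,0,1.5,0,0,0.3,0,0,1.5,0,0,0,0,0,1.5,0,0,0,0,0,1.5,0,0,0,0,0,1.0,0,0,0,0,0,0.5,0,0,0,0,0,0,0,0,0,0,0,0,0,0,0]
}}

```text
t: 37.05
ee_pos: [0.4629, -0.1975, 0.0859]
eef_rot: [0.0, 0.743, 0.669, -0.0]
force: [-0.1, 0.0, 0.1]
finger_gap: 0.8
```

Request:
{"op": "move_arm", "data": {
  "targets": [0,0,0,0,0,0,0,0,0,0,0,0,0,0,0,0,0,0,0,0,0,0,0,0,0,0,0,0,0,0,0,0,0,0,0,0,0,0,0,0,0,0,0,0,0,0,0,0],
  "jaw": 0,
  "force": 40
}}

```text
t: 37.72
ee_pos: [0.4627, -0.1971, 0.0855]
eef_rot: [-0.0, 0.743, 0.669, 0.0]
force: [-0.8, 0.0, 0.5]
finger_gap: 0.28
```

Request:
{"op": "move_arm", "data": {
  "targets": [0,0,0,0,0,0,0,0,0,0,0,0,0,0,0,0,0,0,0,0,0,0,0,0,0,0,0,0,0,0,0,0,0,0,0,0,0,0,0,0,0,0,0,0,0,0,0,0]
}}

```text
t: 38.38
ee_pos: [0.4627, -0.1971, 0.0855]
eef_rot: [-0.0, 0.743, 0.669, 0.0]
force: [-0.3, -0.5, 0.0]
finger_gap: 0.156
```

```bash
python3 -c "
from h import *
plan(.4625,-.197,.086,-52.5,8)
cores()"
```

```text
t 38.38 pos [ 0.4627 -0.1971  0.0855] jaw yaw -6.0 gap 0.156 F [-0.3 -0.5  0. ] tilt 0.01 j7 0.37
 world D cm [-0.02  0.01  0.05] rotvec [-0.  -0.  46.5] tool D before turn [ 0.01 -0.02 -0.05] after turn [-0.01 -0.02 -0.05]
 spread: 0.00,-0.00,-0.01,-0.00,-0.00,5.82, 0.00,-0.00,-0.01,-0.00,-0.00,5.82, 0.00,-0.00,-0.01,-0.00,-0.00,5.82, -0.00,-0.00,-0.01,-0.00,-0.00,5.82, -0.00,-0.00,-0.01,-0.00,-0.00,5.82, -0.00,-0.00,-0.01,-0.00,-0.00,5.82, -0.00,-0.00,-0.01,-0.00,-0.00,5.82, -0.00,-0.00,-0.01,-0.00,-0.00,5.82
scene 0.79 [321. 222.] top 0.059 [0.638 0.015] [0.055 0.055] sat 17.0
scene 0.73 [340. 212.] top 0.059 [0.643 0.107] [0.046 0.052] sat 16.0
scene 0.72 [337. 143.] top 0.054 [0.357 0.27 ] [0.055 0.053] sat 115.0
scene 0.51 [295. 233.] top 0.06 [ 0.637 -0.085] [0.057 0.056] sat 19.0
scene 0.48 [353. 154.] top 0.055 [0.445 0.301] [0.055 0.055] sat 68.0
side 0.7 [234. 186.] top 0.054 [0.354 0.271] [0.054 0.053] sat 200.0
side 0.68 [254. 176.] top 0.052 [0.431 0.286] [0.027 0.023] sat 166.0
```

Request:
{"op": "move_arm", "data": {
  "targets": [0,0.4,0,0,0,3,0,0.6,0,0,0,5,0,0.6,0,0,0,5,-0.1,0.6,0,0,0,5,0,0.6,0,0,0,5,0,0,0,0,0,0,0,0,0,0,0,0,0,0,0,0,0,0]
}}

```text
t: 39.25
ee_pos: [0.4894, -0.2054, 0.0856]
eef_rot: [0.0, 0.861, 0.509, 0.0]
force: [3.1, -2.7, -2.4]
finger_gap: 0.161
```

```bash
python3 -c "
from h import *
s=read_state();d=s['ee_pos'][:2]-np.array([.4552,-.2685]);print('r',np.hypot(*d),'ang',np.degrees(np.arctan2(d[1],d[0])),s['force'].round(1))
L=np.radians(37.5);plan(.4552+.0715*np.cos(L),-.2685+.0715*np.sin(L),.0855,-52.5,5)"
```

```text
r 0.07178230117659942 ang 61.54833738297034 [ 3.1 -2.7 -2.4]
t 39.25 pos [ 0.4894 -0.2054  0.0856] jaw yaw -28.8 gap 0.161 F [ 3.1 -2.7 -2.4] tilt 0.05 j7 0.04
 world D cm [ 2.25 -1.96 -0.01] rotvec [ 0.  -0.  23.7] tool D before turn [-0.63  2.92  0.01] after turn [0.59 2.93 0.01]
 spread: -0.13,0.58,0.00,0.01,-0.00,4.74, -0.08,0.59,0.00,0.01,-0.00,4.74, -0.03,0.60,0.00,0.01,-0.00,4.74, 0.02,0.60,0.00,0.01,-0.00,4.74, 0.07,0.59,0.00,0.01,-0.00,4.74
```

Request:
{"op": "move_arm", "data": {
  "targets": [0,0.6,0,0,0,4.8,0,0.6,0,0,0,4.8,-0.1,0.6,0,0,0,4.8,0,0.6,0,0,0,4.8,0,0.6,0,0,0,4.8,0,0,0,0,0,0,0,0,0,0,0,0,0,0,0,0,0,0]
}}

```text
t: 39.92
ee_pos: [0.5119, -0.2246, 0.0856]
eef_rot: [0.0, 0.948, 0.319, 0.0]
force: [3.4, -2.1, -3.0]
finger_gap: 0.155
```

```bash
python3 -c "
from h import *
s=read_state();d=s['ee_pos'][:2]-np.array([.4552,-.2685]);print('r',np.hypot(*d),'ang',np.degrees(np.arctan2(d[1],d[0])),s['force'].round(1))
L=np.radians(37.5);plan(.4552+.0715*np.cos(L),-.2685+.0715*np.sin(L),.0855,-52.5,5)"
```

```text
r 0.07168742560838079 ang 37.7911776367569 [ 3.4 -2.1 -3. ]
t 39.92 pos [ 0.5119 -0.2246  0.0856] jaw yaw -52.8 gap 0.155 F [ 3.4 -2.1 -3. ] tilt 0.03 j7 -0.29
 world D cm [ 0.01 -0.04 -0.01] rotvec [ 0.  -0.  -0.3] tool D before turn [-0.02  0.04  0.01] after turn [-0.02  0.04  0.01]
 spread: -0.00,0.01,0.00,0.00,-0.00,-0.06, -0.00,0.01,0.00,0.00,-0.00,-0.06, -0.00,0.01,0.00,0.00,-0.00,-0.06, -0.00,0.01,0.00,0.00,-0.00,-0.06, -0.00,0.01,0.00,0.00,-0.00,-0.06
```

The lever is at about 37.5°, on the 60° mark. I release it fully, then lift.

Request:
{"op": "move_arm", "data": {
  "targets": [0,0,0,0,0,0,0,0,0,0,0,0,0,0,0,0,0,0,0,0,0,0,0,0,0,0,0,0,0,0,0,0,0,0,0,0,0,0,0,0,0,0,0,0,0,0,0,0],
  "jaw": 0.7
}}

```text
t: 40.58
ee_pos: [0.5119, -0.2246, 0.0855]
eef_rot: [-0.0, 0.948, 0.318, -0.0]
force: [-0.1, 0.3, 1.3]
finger_gap: 0.658
```

Request:
{"op": "move_arm", "data": {
  "targets": [0,0,-1,0,0,0,0,0,-2,0,0,0,0,0,-3,0,0,0,0,0,-3,0,0,0,0,0,-3,0,0,0,0,0,-3,0,0,0,0,0,-1,0,0,0,0,0,0,0,0,0]
}}

```text
t: 41.25
ee_pos: [0.513, -0.2254, 0.2488]
eef_rot: [0.001, 0.948, 0.317, 0.002]
force: [0.1, 0.3, 0.1]
finger_gap: 0.699
```

Run:
```python
from h import *
cores()
out=[]
for n in("wrist","side","scene"):
    c=camera(n);cv2.imwrite(f"pics/{n}_f.png",c["frame"]);X,col,u,v=cloud(c)
    d=X[:,:2]-[.4552,-.2685];r=np.hypot(*d.T);m=(r>.025)&(r<.11)&(X[:,2]>.1)&(X[:,2]<.122);P=X[m]
    if m.sum()>10: print(n,m.sum(),cv2.minAreaRect((P[:,:2]*1000).astype(np.float32)), np.degrees(np.arctan2(np.mean(d[m,1]),np.mean(d[m,0]))))
```

```text
scene 0.82 [296. 231.] top 0.059 [ 0.637 -0.084] [0.055 0.054] sat 18.0
scene 0.74 [340. 212.] top 0.059 [0.642 0.107] [0.052 0.054] sat 17.0
scene 0.66 [319. 224.] top 0.059 [0.641 0.014] [0.053 0.054] sat 17.0
scene 0.65 [336. 142.] top 0.053 [0.356 0.273] [0.057 0.056] sat 116.0
scene 0.64 [353. 152.] top 0.054 [0.445 0.301] [0.058 0.056] sat 67.0
side 0.72 [374. 217.] top 0.059 [ 0.638 -0.093] [0.041 0.036] sat 28.0
side 0.72 [294. 140.] top 0.064 [0.66 0.34] [0.075 0.068] sat 27.0
side 0.65 [254. 169.] top 0.054 [0.444 0.303] [0.055 0.054] sat 159.0
side 0.63 [233. 184.] top 0.054 [0.355 0.273] [0.057 0.059] sat 199.0
side 0.51 [330. 176.] top 0.059 [0.638 0.109] [0.055 0.056] sat 26.0
wrist 1473 ((505.8287353515625, -228.63510131835938), (80.64724731445312, 13.767383575439453), 37.33464431762695) 38.008249000436926
side 131 ((505.888671875, -228.93609619140625), (79.73606872558594, 13.870134353637695), 37.49302291870117) 37.94685832650097
scene 118 ((507.3332824707031, -231.81028747558594), (78.19783782958984, 14.922883987426758), 37.16865158081055) 34.07345343349262
```

View pics/wrist_f.png

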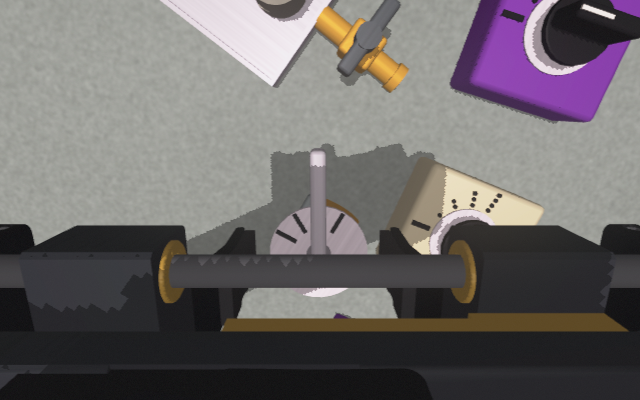

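View pics/scene_f.png

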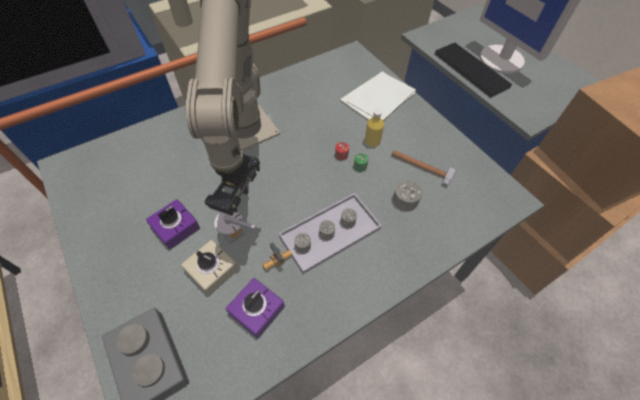

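The lever measures 37.4°, on the 60° mark, with marks 0 and 30 to its left and 90 to its right. The cores stand at (302,241), (327,229) and (348,217). Before handing in I check the drain angle more precisely.

Run:
```python
from h import *
for n in("wrist","side","scene"):
    c=camera(n);X,col,u,v=cloud(c)
    for zl in(.07,.078):
        m=(np.hypot(X[:,0]-.638,X[:,1]+.185)<.05)&(X[:,2]>zl)&(X[:,2]<.095);P=X[m]
        if m.sum()<15: print(n,m.sum());continue
        l=cv2.fitLine((P[:,:2]*1000).astype(np.float32),cv2.DIST_HUBER,0,.01,.01).ravel()
        print(n,zl,m.sum(),"yaw",np.degrees(np.arctan2(l[1],l[0])).round(1),"ctr",((P.min(0)+P.max(0))/2).round(4),"ext",np.ptp(P,axis=0).round(3))
        e=P[:,0];a=P[e<e.min()+.012].mean(0);b=P[e>e.max()-.012].mean(0);print("   ends yaw",np.degrees(np.arctan2(b[1]-a[1],b[0]-a[0])).round(1))
    # pan top rim long walls
    m=(X[:,2]>.021)&(X[:,2]<.03)&(X[:,1]>-.1)&(X[:,1]<.17)
    for x0 in(.5555,.7205):
        q=m&(abs(X[:,0]-x0)<.008);
        if q.sum()>30: l=cv2.fitLine((X[q][:,:2]*1000).astype(np.float32),cv2.DIST_HUBER,0,.01,.01).ravel();print("  rim",x0,q.sum(),np.degrees(np.arctan2(l[1],l[0])).round(1))
    if n=="wrist": print("wrist sees pan?")
c=camera('scene');x,y=262,235;cv2.imwrite('pics/dr.png',cv2.resize(c['frame'][y:y+45,x:x+60],None,fx=9,fy=9,interpolation=cv2.INTER_CUBIC))
c=camera('side');x,y=370,215;cv2.imwrite('pics/dr2.png',cv2.resize(c['frame'][y:y+55,x:x+60],None,fx=9,fy=9,interpolation=cv2.INTER_CUBIC))
```

```text
wrist 0.07 1625 yaw -0.7 ctr [ 0.6386 -0.1825  0.0789] ext [0.072 0.022 0.018]
   ends yaw -0.6
wrist 0.078 1597 yaw -0.8 ctr [ 0.6387 -0.1825  0.0833] ext [0.072 0.022 0.009]
   ends yaw -0.7
  rim 0.5555 537 -89.8
wrist sees pan?
side 0.07 60 yaw -10.3 ctr [ 0.6292 -0.1855  0.0802] ext [0.057 0.017 0.02 ]
   ends yaw -6.2
side 0.078 45 yaw -12.7 ctr [ 0.6245 -0.1855  0.0842] ext [0.047 0.017 0.012]
   ends yaw -11.3
  rim 0.5555 143 89.9
  rim 0.7205 58 89.3
scene 0.07 109 yaw -0.4 ctr [ 0.6409 -0.1846  0.0815] ext [0.071 0.021 0.021]
   ends yaw 0.3
scene 0.078 97 yaw -0.8 ctr [ 0.6409 -0.1845  0.0854] ext [0.071 0.021 0.014]
   ends yaw 0.5
  rim 0.5555 115 -89.8
  rim 0.7205 121 -89.5
```

The wrist and scene views put the drain at -0.7° ± 1°, so it is closed. The side view is partly hidden by the arm. Handing in.

```bash
python3 -c "
from h import *
cores(('scene',))
c=camera('scene');X,_,_,_=cloud(c)
for x,y in((.638,.108),(.639,.015),(.637,-.084)):
  m=(np.hypot(X[:,0]-x,X[:,1]-y)<.022)&(X[:,2]>.05);P=X[m];A=np.c_[P[:,:2],np.ones(len(P))];k=np.linalg.lstsq(A,P[:,2],rcond=None)[0];print('slope',k[:2].round(3),len(P))
print(hand_in())"
```

```text
scene 0.8 [320. 222.] top 0.059 [0.639 0.015] [0.052 0.055] sat 18.0
scene 0.69 [296. 232.] top 0.059 [ 0.638 -0.084] [0.056 0.055] sat 18.0
scene 0.62 [336. 143.] top 0.054 [0.355 0.271] [0.06  0.056] sat 118.0
scene 0.61 [350. 153.] top 0.054 [0.445 0.301] [0.059 0.054] sat 68.0
scene 0.56 [341. 210.] top 0.06 [0.639 0.107] [0.055 0.053] sat 18.0
slope [0.033 0.015] 100
slope [-0.03 -0.  ] 110
slope [ 0.019 -0.001] 112
the job is handed in; nothing more can be done
None
```

I finished the job and handed it in at about 42 s of the 210 s allowed; no verdict came back. There were three small grey cores. One was knocked about 45 mm aside before I reached it, so I picked it up from its new place.

**What I did, in order:**
1. Stood the three cores in the pan.
2. Turned the drain cock clockwise to its stop.
3. Pushed the cream timer's knob down, turned it 75° clockwise to three dots, and let it spring up.
4. Opened the feed lever to the 60° mark. It had started about 13° open.

**Last checks:**
- **Cores:** flat on the pan floor, with tops at 0.059 m, fitted tops level within about 0.035 rad, and centres about 92 mm or more apart.
- **Drain:** handle within about 1° of crosswise in the wrist and scene views. The side view read -6 to -13°, but the arm hid part of the handle there, so I went with the other two.
- **Timer:** pointer at three dots with the knob up, top at 0.117 m. I checked this just after setting it, before moving to the feed valve.
- **Feed:** lever on the 60° mark, about 37.4° against the mark at 37.5° in world yaw.
- **Left alone:** the big core, wash bottle, hammer and coloured look-alikes were not touched, and the final scene picture shows nothing out of place. The gripper ended clear of everything.

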